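Restock the seasoning caddy

TASK

Restock the seasoning caddy for service: slide its clear cover all the way back, put every empty glass jar left in the nests into the white crate, and seat each steel tin upright and fully home in a nest of its own shape. Then slide the cover fully shut over them, and leave the mill, the oil bottle and the scale where they are.

Things in the scene. Friction and masses are not known exactly. Their poses are not given: they have to be found in the camera images.
- caddy: Sheet-steel seasoning caddy, fixed. Base 190 (x) by 290 (y) by 8 mm, carrying six nest blocks: two rows along x of three along y. Thin rails along x at y = +-150 mm (tops 80 mm above the counter) carry the cover and run back to x = +305 mm. Origin: on the counter under the middle of the six blocks; x points away from the robot, along the rails.
- cover (a joint): How far the clear flat cover of the caddy has been slid back (m): 0 = shut, over all six nests; 0.19 = fully back (+x of the caddy), all nests free. Slides with light friction and stays where it is left. Plate 182 by 308 by 4 mm, underside 80 mm above the counter, so a seated tin passes beneath it.
- cover_grip (a point): Middle of the steel bar handle on the cover's near edge: bar 10 mm in diameter and 100 mm long, along the caddy's y, 108 mm above the counter, with 19 mm free between the bar and the cover plate. It moves with the cover.
- nest_round_a: Grey plastic nest block 79 by 79 by 28 mm standing in the caddy, fixed, with a round pocket 63 mm in diameter, 22 mm deep, open at the top, its mouth chamfered 3 mm. Origin: centre of its underside (8 mm above the counter); the pocket floor is 6 mm and the block's top 28 mm above it. Axes as the caddy's. Its place among the six varies.
- nest_square_a: Grey plastic nest block 79 by 79 by 28 mm standing in the caddy, fixed, with a square pocket 53 by 53 mm, 22 mm deep, open at the top, its mouth chamfered 3 mm. Origin: centre of its underside (8 mm above the counter); the pocket floor is 6 mm and the block's top 28 mm above it. Axes as the caddy's. Its place among the six varies.
- nest_oblong_a: Grey plastic nest block 79 by 79 by 28 mm standing in the caddy, fixed, with an oblong (rectangular) pocket 69 mm along the block's x by 39 mm along its y, 22 mm deep, open at the top, its mouth chamfered 3 mm. Origin: centre of its underside (8 mm above the counter); the pocket floor is 6 mm and the block's top 28 mm above it. Axes as the caddy's. Its place among the six varies.
- nest_round_b: Grey plastic nest block 79 by 79 by 28 mm standing in the caddy, fixed, with a round pocket 63 mm in diameter, 22 mm deep, open at the top, its mouth chamfered 3 mm. Origin: centre of its underside (8 mm above the counter); the pocket floor is 6 mm and the block's top 28 mm above it. Axes as the caddy's. Its place among the six varies.
- nest_square_b: Grey plastic nest block 79 by 79 by 28 mm standing in the caddy, fixed, with a square pocket 53 by 53 mm, 22 mm deep, open at the top, its mouth chamfered 3 mm. Origin: centre of its underside (8 mm above the counter); the pocket floor is 6 mm and the block's top 28 mm above it. Axes as the caddy's. Its place among the six varies.
- nest_oblong_b: Grey plastic nest block 79 by 79 by 28 mm standing in the caddy, fixed, with an oblong (rectangular) pocket 69 mm along the block's x by 39 mm along its y, 22 mm deep, open at the top, its mouth chamfered 3 mm. Origin: centre of its underside (8 mm above the counter); the pocket floor is 6 mm and the block's top 28 mm above it. Axes as the caddy's. Its place among the six varies.
- tin_round_a: Round steel seasoning tin with a closed lid, 58 mm in diameter, 56 mm high, about 0.16 kg, standing upright on the counter at the start. Origin: centre of its underside, z up. May be absent.
- tin_round_b: Round steel seasoning tin with a closed lid, 58 mm in diameter, 56 mm high, about 0.16 kg, standing upright on the counter at the start. Origin: centre of its underside, z up. May be absent.
- tin_square_a: Square steel seasoning tin with a closed lid, 48 by 48 mm, 56 mm high, about 0.16 kg, standing upright on the counter at the start. Origin: centre of its underside, z up. May be absent.
- tin_square_b: Square steel seasoning tin with a closed lid, 48 by 48 mm, 56 mm high, about 0.16 kg, standing upright on the counter at the start. Origin: centre of its underside, z up. May be absent.
- tin_oblong_a: Oblong steel seasoning tin with a closed lid, 64 mm along its x by 34 mm along its y, 56 mm high, about 0.16 kg, standing upright on the counter at the start. Origin: centre of its underside, z up. May be absent.
- jar_a: Empty small glass spice jar with a black cap, 30 mm in diameter, 58 mm high, 70 g, left standing loosely in one of the nests. Origin: centre of its underside, z up. May be absent.
- jar_b: Empty small glass spice jar with a black cap, 30 mm in diameter, 58 mm high, 70 g, left standing loosely in one of the nests. Origin: centre of its underside, z up. May be absent.
- jar_c: Empty small glass spice jar with a black cap, 30 mm in diameter, 58 mm high, 70 g, left standing loosely in one of the nests. Origin: centre of its underside, z up. May be absent.
- crate: White open plastic crate for empties, fixed on the counter: 130 (x) by 170 (y) by 50 mm high outside, walls and floor 5 mm. Origin: centre of its underside.
- mill: Bystander: wooden pepper mill, 54 mm wide, 128 mm high, upright. Origin: centre of its underside.
- oil: Bystander: green oil bottle, 56 mm wide, 190 mm high, upright. Origin: centre of its underside.
- scale: Bystander: flat white kitchen scale, 190 by 150 by 24 mm. Origin: centre of its underside.
There are look-alikes about, which are no part of the job. Leave any red look-alike of the tin_oblong_a alone.

How it is judged:
By the outcome, as a careful person would: the job done as asked, in the order asked, and still so for the second after the job is handed in, with the robot touching nothing.
Of tin_round_a, tin_round_b, tin_square_a, tin_square_b, tin_oblong_a only 4 to 5 are there at a start; the rules pass over those that are not, and their reading is None.
Of jar_a, jar_b, jar_c only 1 to 3 are there at a start; the rules pass over those that are not, and their reading is None.
At some moment in a run one of tin_round_a, tin_round_b, tin_square_a, tin_square_b, tin_oblong_a may be knocked a few centimetres aside while the robot is not near it.
It also fails if it takes over 210 s, if anything falls off the work surface, if the arm or the gripper's body presses on something with over 40 N, if the wrist force passes 120 N, or if a joint passes its speed limit or range.

ROBOT

A 6-joint arm with a two-finger parallel gripper is mounted at the origin on the work surface. World frame = base frame: x ahead of the robot, y to its left, z up, the work surface at z = 0. Lengths are in m, angles in rad, forces in N, time in s.
With the tool pointing down it reaches from about 0.425 to 1.125 m from the base axis. Payload 14.9 kg.
Tool frame: the origin (TCP) lies at the very end of the fingers, on their centre line; the grasp point (between the pads) lies 19 mm behind it; z points along the fingers, y is the line along which they close (so a half turn about z gives the same grasp; the last joint's range is limited). The gripper opens to 91 mm and grips with 3 to 60 N. Pads are 32 mm wide; open, the fingers measure 118 mm over their backs; the gripper's body (76 mm by 178 mm) begins 60 mm behind the grasp point.
Start: joints at [-1.345, 0.379, 1.734, -0, 1.028, -0.033], TCP at [0.179, -0.677, 0.214] pointing down, gripper open.
Joint ranges: [-2.77, 2.77], [-0.74, 2.19], [0, 2.66], [-1.06, 4.2], [0.31, 2.87], [-3.08, 3.08]. Speed limits (rad/s): [1.89, 1.89, 2.39, 3.14, 3.14, 3.14].

INTERFACE

Orientations are given as [roll, pitch, yaw] about the fixed x, y, z axes, in that order (R = Rz(yaw) Ry(pitch) Rx(roll)).
In Python, from workcell import bot gives the robot as it stands.
- The arm moves only by the tool play_rows, never from a script. Its argument "increments" is a list of rows, each a list of 2 entries, a list of its own where there are three numbers: the shift along the tool's x, y, z normalised to -1 to 1, where 1 is 0.04 m, then the turn about the tool's z normalised to -1 to 1, where 1 is 4 degrees. In form: [[[tx, ty, tz], turn], ...]. A call has 1 to 20 rows; each row shifts and turns the commanded pose from where the row before left it, along the tool's axes as they then stand; what a row does not reach is not made up. A row lasts 1/10 s, in which the tool goes at most 50 mm and 8.59 degrees, less where a joint would pass 70% of its speed; a pose out of reach is approached as far as the arm can. A call with a number of a shift or a turn outside -1 to 1 is refused whole. A call with a gripper value outside its range is refused whole. "grip" is the opening, from 0 (shut) to 1 (fully open), set as the call begins (left out, the last holds). The fingers move at their own pace and stop on an object; the grip force is fixed at half the most. Time passes only in rows, so rows that do not move let the fingers close. It gives the time, the measured TCP pose, the force, the opening and the grip force at its end, in the units of the state.
- bot.observe(): the state, without advancing time (a new reading comes with each control period).
- bot.get_image(name): name is "scene" or "top" or "wrist"; returns a dict with "frame" (420x560x3 uint8, blue, green, red), "camera_matrix" (3x3 intrinsics, pixels), "position" and "attitude" of the camera in the world; the wrist camera has in their place "hand_eye" (4x4, takes a point from camera to tool coordinates, whose origin is the TCP and whose axes are the flange's). Camera axes: x right, y up, looking along -z (the intrinsics and any distortion apply to the point x, -y, -z); pixel columns grow to the right and rows downward; lengths in m; the calibration is good to about 2 mm. A picture is of the moment at which its call begins: read the wrist's pose just before it. There is no depth.
- bot.job_done(): hands the job in; it is judged then, once.
The state is a dict: "t": time; "q": joint angles; "joint_velocities": joint speeds; "effort": joint torques, N m; "tcp_pos": TCP position; "eef_rot": TCP orientation; "contact_force": force on the tool from outside, world axes, zero at the start; "torque": the same for the moment, N m; "finger_gap": opening from 0.0 (shut) to 1.0 (fully open); "finger_force": force on a finger pad.
Only numpy, scipy, OpenCV 4.12 (cv2) and the standard library are available. Lean on these libraries where they do the work, as an engineer would, in place of code of your own. Each camera call takes 0.05 s, during which the arm holds its last target. There are 200 camera calls.

## Working session

There is one attempt and no reset: what is moved stays moved. The work goes in short steps, Python scripts to look and compute and a tool call to move; the robot and the scene stay as the last step left them, time stands still between calls to the robot, and variables do not carry over. Pictures are saved under pics/ and viewed, at most 14 in all, crops included, and the job is handed in when it is done.

Besides the shell and the picture viewer there is one more tool, called after "Emit:" as name(argument=value, ...), one argument or row to a line, values as JSON. play_rows: Moves the arm, as the interface text tells. Scaled input: -1 to 1 covers 0.04 m each way for a shift and 4 degrees each way for a turn. Its arguments: {"type":"object","properties":{"increments":{"type":"array"},"grip":{"type":"number"}},"required":["increments"]}

```bash
ls; mkdir -p pics
cat > h.py <<'E'
import numpy as np, cv2
from scipy.spatial.transform import Rotation as R
from workcell import bot
def grab(n):
    s=bot.observe(); d=bot.get_image(n); d['s']=s; return d
def rotm(a):
    a=np.array(a,float)
    return a if a.shape==(3,3) else (R.from_euler('xyz',a).as_matrix() if a.size==3 else R.from_quat(a).as_matrix())
def pose(d):
    if 'hand_eye' in d:
        H=np.array(d['hand_eye']); T=np.eye(4); T[:3,:3]=rotm(d['s']['eef_rot']); T[:3,3]=d['s']['tcp_pos']
        M=T@H; return M[:3,:3],M[:3,3]
    return rotm(d['attitude']),np.array(d['position'])
def cast(d,uv,z):
    Rm,p=pose(d); K=np.array(d['camera_matrix']); uv=np.atleast_2d(np.array(uv,float))
    r=np.c_[uv,np.ones(len(uv))]@np.linalg.inv(K).T; r=r*[1,-1,-1]; r=r@Rm.T
    return p+r*((z-p[2])/r[:,2])[:,None]
def proj(d,P):
    Rm,p=pose(d); c=(np.atleast_2d(P)-p)@Rm*[1,-1,-1]; K=np.array(d['camera_matrix']); q=c@K.T; return q[:,:2]/q[:,2:]
E
python3 - <<'E'
from h import *
for n in ['top','scene']:
    d=grab(n); print({k:v for k,v in d.items() if k not in('frame',)})
    cv2.imwrite(f'pics/{n}0.png',cv2.resize(d['frame'],(800,600)))
E
```

```text
pics
{'camera_matrix': array([[390.52118484,   0.        , 283.17441493],
       [  0.        , 390.52118484, 205.30294628],
       [  0.        ,   0.        ,   1.        ]]), 'position': array([0.3787117 , 0.07694743, 1.22980271]), 'attitude': array([ 0.13807949,  0.00841515, -1.56730453]), 's': {'t': 0.0, 'q': array([-1.34529491e+00,  3.79379769e-01,  1.73480581e+00, -4.08461084e-06,
        1.02851477e+00, -3.33200369e-02]), 'joint_velocities': array([-5.29690195e-05, -3.51571628e-04,  9.24973904e-04, -1.05336895e-03,
       -9.04668230e-04, -1.75051431e-04]), 'effort': array([ 3.48720700e-03, -7.63714600e+01, -4.34366870e+01,  6.52096770e-02,
        4.25118743e-02, -9.66166795e-05]), 'tcp_pos': array([ 0.17904632, -0.67628576,  0.213296  ]), 'eef_rot': array([-3.14048545e+00, -3.34073938e-05,  2.58823545e-01]), 'contact_force': array([0.27339427, 0.92581152, 0.19188337]), 'torque': array([-0.02234894, -0.01329482, -0.02536348]), 'finger_force': 0.0, 'finger_gap': 0.9995630064390331}}
{'camera_matrix': array([[455.22184353,   0.        , 278.81637407],
       [  0.        , 455
[... 186 characters left out ...]
10592 ]), 's': {'t': 0.05, 'q': array([-1.34530530e+00,  3.79406320e-01,  1.73475525e+00, -1.54711672e-06,
        1.02851117e+00, -3.32820451e-02]), 'joint_velocities': array([ 0.00051969, -0.00030013, -0.00189557,  0.00130143,  0.00029012,
       -0.00052131]), 'effort': array([-2.06027355e-03, -7.65734911e+01, -4.35755110e+01,  6.53009489e-02,
        3.97598860e-02, -1.52401014e-05]), 'tcp_pos': array([ 0.17904643, -0.6763161 ,  0.21330247]), 'eef_rot': array([-3.14051313e+00, -3.46170110e-05,  2.58773855e-01]), 'contact_force': array([-0.53505057, -0.69444768, -1.08872198]), 'torque': array([-0.04030936,  0.03359602,  0.01990295]), 'finger_force': 0.0, 'finger_gap': 1.0002585838000886}}
```

View pics/top0.png

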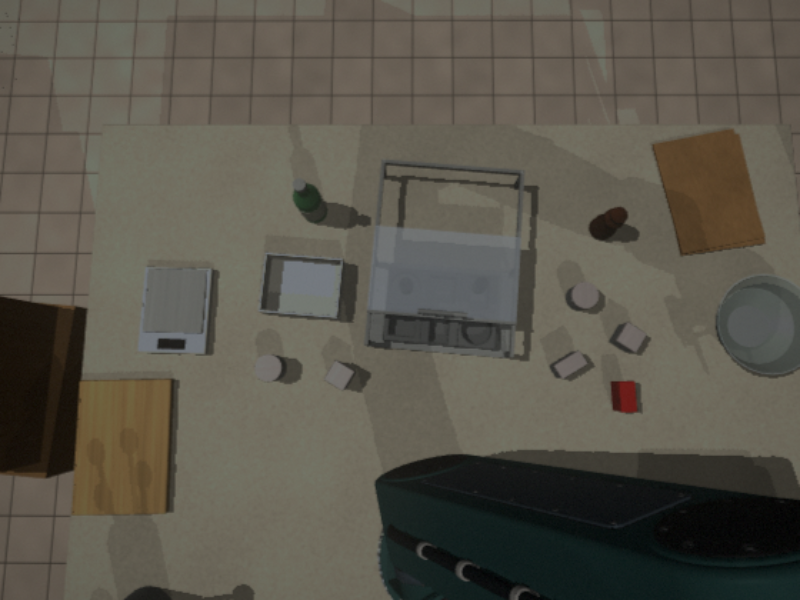

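View pics/scene0.png

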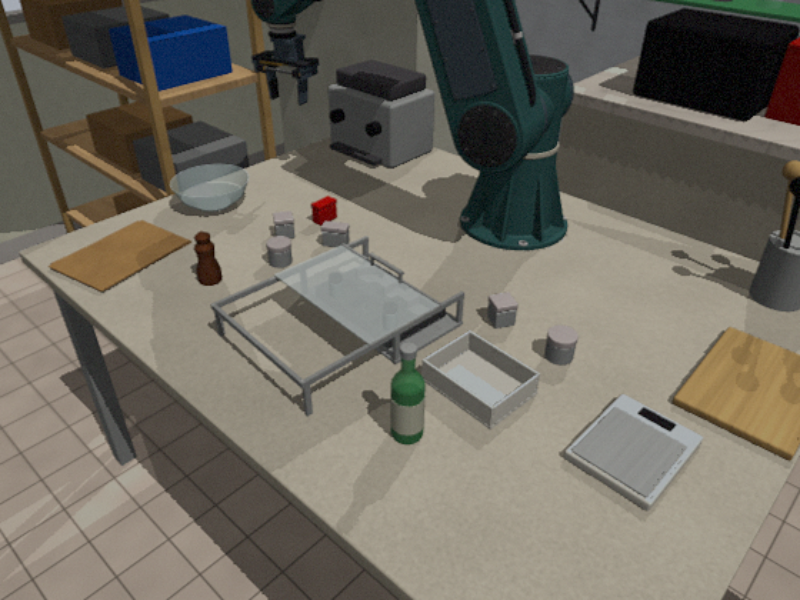

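Top view (800×600 scale): round tins at (270,368) and (585,296), square tins at (341,375) and (630,337). The grey oblong is at (570,364) and the red look-alike at (625,396), to be left alone. The crate is at (302,286) and the cover handle at (442,314), with the cover partly back. The enlarged crop below is to confirm these.

Run:
```python
from h import *
d=grab('top'); f=d['frame']; cv2.imwrite('pics/top_raw.png',f)
c=cv2.resize(f[105:285,175:475],(800,480),interpolation=cv2.INTER_CUBIC)
c=cv2.convertScaleAbs(c,alpha=1.6); cv2.imwrite('pics/crop1.png',c)
k=560/800
for n,uv,z in [('railFL',(384,162),.08),('railFR',(523,171),.08),('railNL',(367,347),.08),('railNR',(515,356),.08),('handle',(442,314),.108),('crateA',(263,255),.05),('crateB',(343,259),.05),('crateC',(340,319),.05),('crateD',(262,311),.05)]:
    print(n,cast(d,np.array(uv)*k,z)[0].round(3))
hsv=cv2.cvtColor(f,cv2.COLOR_BGR2HSV)
for n,uv in [('R1',(270,368)),('S1',(341,375)),('R2',(585,296)),('S2',(630,337)),('O',(570,364)),('red',(625,396))]:
    u,v=(np.array(uv)*k).astype(int); print(n,hsv[v,u],'bg',hsv[v-22,u],cast(d,(u,v),.056)[0].round(3))
```

```text
railFL [0.824 0.132 0.08 ]
railFR [ 0.804 -0.166  0.08 ]
railNL [0.427 0.164 0.08 ]
railNR [ 0.409 -0.139  0.08 ]
handle [0.493 0.011 0.108]
crateA [0.625 0.394 0.05 ]
crateB [0.617 0.22  0.05 ]
crateC [0.487 0.224 0.05 ]
crateD [0.504 0.391 0.05 ]
R1 [ 13  20 115] bg [ 23  43 102] [0.385 0.368 0.056]
S1 [ 17  20 114] bg [ 21  42 104] [0.371 0.221 0.056]
R2 [ 14  26 107] bg [ 26  38 114] [ 0.537 -0.293  0.056]
S2 [ 14  25 111] bg [ 22  41 111] [ 0.453 -0.385  0.056]
O [  9  23 111] bg [ 22  40 114] [ 0.396 -0.258  0.056]
red [  1 191 107] bg [ 22  41 111] [ 0.329 -0.367  0.056]
```

View pics/crop1.png

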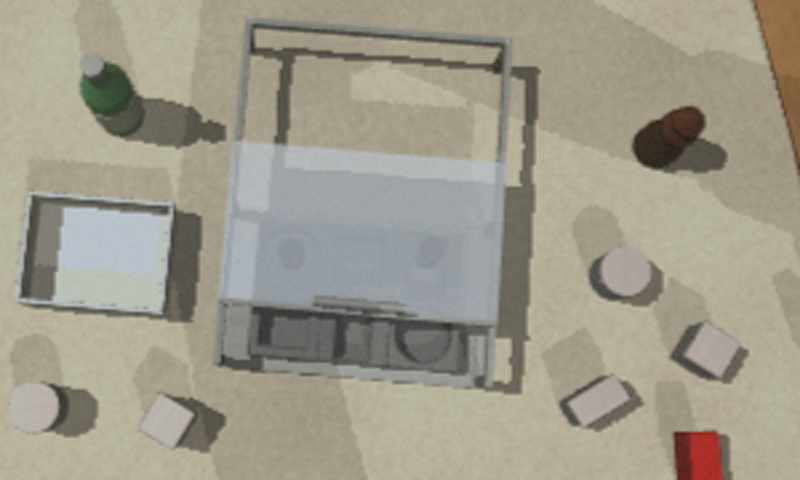

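Emit:
play_rows(
  increments=[
    [[0,0,0],-0.5],
    [[0,0,0],-1],
    [[0,0,0],-1],
    [[0,0,0],-1],
    [[0,0,0],-1],
    [[0,0,0],-1],
    [[0,0,0],-1],
    [[0,0,0],-1],
    [[0,0,0],-1],
    [[0,0,0],-1],
    [[0,0,0],-1],
    [[0,0,0],-1],
    [[0,0,0],-1],
    [[0,0,0],-1],
    [[0,0,0],-1],
    [[0,0,0],-1],
    [[0,0,0],-1],
    [[0,0,0],-1],
    [[0,0,0],-0.3],
  ],
)

```text
t: 2.05
tcp_pos: [0.1791, -0.6765, 0.2137]
eef_rot: [-3.141, -0.0, 1.503]
contact_force: [1.2, 0.5, 0.3]
finger_gap: 0.995
finger_force: 0.0
```

```bash
cat >> h.py <<'E'
def go(x,y,z=None,yaw=None):
    "print tool-axis units to reach the target; turn taken after the shift"
    s=bot.observe(); Rm=rotm(s['eef_rot']); p=np.array(s['tcp_pos']); w=np.degrees(np.arctan2(Rm[1,0],Rm[0,0]))
    v=Rm.T@(np.array([x,y,p[2] if z is None else z])-p)/.04
    t=0 if yaw is None else -((yaw-w+90)%180-90)/4
    print('t',round(s['t'],2),'tcp',p.round(4),'yaw',w.round(2),'units',v.round(2),'turn',round(t,2))
E
python3 - <<'E'
from h import *
go(.493,.011,.2,86)
E
```

```text
t 2.05 tcp [ 0.1791 -0.6765  0.2137] yaw 86.13 units [17.68  6.67  0.35] turn 0.03
```

Emit:
play_rows(
  increments=[
    [[0.5,0.2,0],0],
    [[0.9,0.35,0],0],
    [[0.95,0.35,0],0],
    [[0.95,0.35,0],0],
    [[0.95,0.35,0],0],
    [[0.95,0.35,0],0],
    [[0.95,0.35,0],0],
    [[0.95,0.35,0],0],
    [[0.95,0.35,0],0],
    [[0.95,0.35,0],0],
    [[0.95,0.35,0],0],
    [[0.95,0.35,0],0],
    [[0.95,0.35,0],0],
    [[0.95,0.35,0],0],
    [[0.95,0.35,0],0],
    [[0.95,0.35,0],0],
    [[0.95,0.35,0],0],
    [[0.95,0.35,0],0],
    [[0.9,0.3,0],0],
    [[0.3,0.2,0],0],
  ],
)

```text
t: 4.05
tcp_pos: [0.4945, 0.0177, 0.214]
eef_rot: [3.141, -0.0, 1.502]
contact_force: [0.3, -0.9, 1.1]
finger_gap: 1.001
finger_force: 0.0
```

Run:
```python
from h import *
go(.493,.011,.2,86)
d=grab('wrist'); cv2.imwrite('pics/w0.png',d['frame']); print(pose(d),d['camera_matrix'])
print(proj(d,[[.493,.011,.108],[.511,.006,.036],[.49,.06,.108],[.496,-.04,.108]]).round(0))
```

```text
t 4.05 tcp [0.4945 0.0177 0.214 ] yaw 86.08 units [-0.17 -0.03  0.35] turn 0.02
(array([[ 9.97718582e-01,  6.46979627e-02,  1.92822448e-02],
       [-6.75090459e-02,  9.54447242e-01,  2.90642377e-01],
       [ 4.00084356e-04, -2.91281027e-01,  9.56637446e-01]]), array([0.50026127, 0.0994178 , 0.38420575])) [[293.721982     0.         281.84454278]
 [  0.         293.721982   212.94635495]
 [  0.           0.           1.        ]]
[[280. 217.]
 [296. 202.]
 [274. 168.]
 [287. 264.]]
```

View pics/w0.png

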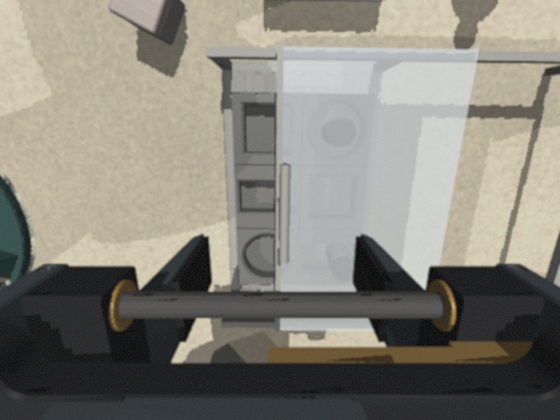

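The wrist view shows the handle bar running from (285,165) to (285,263), with the near nests square, oblong, round from +y to -y. There are jars in the far row at (338,128) and near (340,260).

Run:
```python
from h import *
d=grab('wrist')
P=cast(d,[(285,165),(284.5,263)],.108);print(P.round(4),P.mean(0))
print(cast(d,[(208,52),(560,56)],.08).round(4))
m=P.mean(0); go(m[0],m[1],.094,86)
```

```text
[[ 0.5017  0.0621  0.108 ]
 [ 0.4947 -0.0389  0.108 ]] [0.49821821 0.01157354 0.108     ]
[[0.4372 0.1673 0.08  ]
 [0.764  0.142  0.08  ]]
t 4.15 tcp [0.4945 0.0162 0.2139] yaw 86.11 units [-0.11  0.1   3.  ] turn 0.03
```

Emit:
play_rows(
  increments=[
    [[-0.11,0.1,0.3],0],
    [[0,0,0.6],0],
    [[0,0,0.6],0],
    [[0,0,0.6],0],
    [[0,0,0.5],0],
    [[0,0,0.4],0],
    [[0,0,0],0],
  ],
)

```text
t: 4.85
tcp_pos: [0.4955, 0.009, 0.0915]
eef_rot: [-3.137, 0.0, 1.499]
contact_force: [-0.7, 0.5, -0.2]
finger_gap: 1.0
finger_force: 0.0
```

Emit:
play_rows(
  grip=0,
  increments=[
    [[0,0,0],0],
    [[0,0,0],0],
    [[0,0,0],0],
    [[0,0,0],0],
    [[0,0,0],0],
    [[0,0,0],0],
    [[0,0,0],0],
    [[0,0,0],0],
  ],
)

```text
t: 5.65
tcp_pos: [0.4975, 0.0105, 0.0939]
eef_rot: [-3.142, -0.0, 1.502]
contact_force: [-0.0, -0.7, 0.2]
finger_gap: 0.334
finger_force: 0.0
```

Emit:
play_rows(
  grip=0,
  increments=[
    [[0,0,0],0],
    [[0,0,0],0],
    [[0,0,0],0],
    [[0,0,0],0],
    [[0,0,0],0],
    [[0,0.1,0],0],
    [[0,0.2,0],0],
    [[0,0.3,0],0],
    [[0,0.3,0],0],
    [[0,0.3,0],0],
    [[0,0.3,0],0],
    [[0,0.3,0],0],
    [[0,0.2,0],0],
    [[0,0.2,0],0],
    [[0,0.2,0],0],
    [[0,0.1,0],0],
    [[0,0,0],0],
  ],
)

```text
t: 7.35
tcp_pos: [0.5989, 0.0024, 0.0939]
eef_rot: [3.14, 0.001, 1.502]
contact_force: [0.5, -12.4, 0.3]
finger_gap: 0.104
finger_force: 30.0
```

Emit:
play_rows(
  increments=[
    [[0,0.1,0],0],
    [[0,0.1,0],0],
    [[0,0.1,0],0],
    [[0,0.1,0],0],
    [[0,0,0],0],
  ],
)

```text
t: 7.85
tcp_pos: [0.6147, 0.0011, 0.0939]
eef_rot: [3.141, 0.002, 1.502]
contact_force: [0.9, -13.3, 1.3]
finger_gap: 0.104
finger_force: 30.0
```

Emit:
play_rows(
  increments=[
    [[0,0.08,0],0],
    [[0,0.08,0],0],
    [[0,0.08,0],0],
    [[0,0,0],0],
  ],
)

```text
t: 8.25
tcp_pos: [0.6205, 0.0007, 0.0937]
eef_rot: [-3.134, 0.002, 1.502]
contact_force: [-26.4, -12.5, 25.1]
finger_gap: 0.101
finger_force: 29.9
```

Emit:
play_rows(
  grip=1,
  increments=[
    [[0,0,0],0],
    [[0,0,0],0],
    [[0,0,0],0],
    [[0,0,0],0],
    [[0,0,0],0],
    [[0,0,-0.3],0],
    [[0,0,-0.6],0],
    [[0,0,-0.8],0],
    [[0,0,-1],0],
    [[0,-0.5,-1],0],
    [[0,-0.8,-0.6],0],
    [[0,-0.8,0],0],
    [[0,-0.8,0],0],
    [[0,-0.3,0],0],
    [[0,0,0],0],
  ],
)

```text
t: 9.75
tcp_pos: [0.4944, 0.0108, 0.2668]
eef_rot: [3.14, -0.0, 1.502]
contact_force: [1.1, 0.6, -0.2]
finger_gap: 0.998
finger_force: 0.0
```

Run:
```python
from h import *
go(.6205,.0007)
d=grab('wrist'); cv2.imwrite('pics/w1.png',cv2.convertScaleAbs(d['frame'],alpha=1.3)); 
d=grab('top'); cv2.imwrite('pics/t1.png',d['frame'])
```

```text
t 9.75 tcp [0.4944 0.0108 0.2668] yaw 86.04 units [-0.03  3.16  0.  ] turn 0
```

View pics/w1.png

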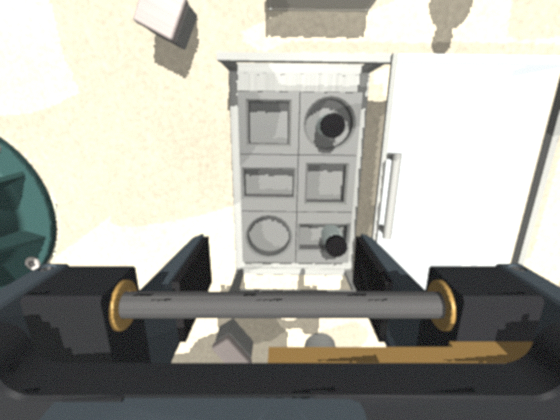

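The cover is fully back. The near nests, top to bottom in the view, are square (269,123), oblong (269,182) and round (268,235). The far nests are round with a jar capped at (332,125), square (326,182), and oblong with a jar at (335,244).

Run:
```python
from h import *
d=grab('wrist')
print(cast(d,[(269,123),(269,182),(268,235),(330,122),(326,182),(326,236)],.036).round(4))
print('caps',cast(d,[(332,125),(335,244)],.072).round(4))
# tins from top image: light, low-saturation blobs
t=grab('top'); f=t['frame']; hsv=cv2.cvtColor(cv2.bilateralFilter(f,5,20,5),cv2.COLOR_BGR2HSV)
m=((hsv[...,1]<33)&(hsv[...,2]>88)).astype(np.uint8)*255
k=.7
for n,uv in [('R1',(270,368)),('S1',(341,375)),('R2',(585,296)),('S2',(630,337)),('O',(570,364))]:
    u,v=(np.array(uv)*k).astype(int); w=np.zeros_like(m); w[v-22:v+22,u-22:u+22]=m[v-22:v+22,u-22:u+22]
    w=cv2.morphologyEx(w,cv2.MORPH_OPEN,np.ones((3,3)))
    cs,_=cv2.findContours(w,0,2); c=max(cs,key=cv2.contourArea)
    P=cast(t,c.reshape(-1,2),.056)[:,:2]*1000
    r=cv2.minAreaRect(P.astype(np.float32)); M=cv2.moments(c); cen=cast(t,(M['m10']/M['m00'],M['m01']/M['m00']),.056)[0]
    print(n,np.round(r[0],1),np.round(r[1],1),round(r[2],1),'centroid',cen.round(4))
```

```text
[[ 0.4857  0.094   0.036 ]
 [ 0.4794  0.0163  0.036 ]
 [ 0.4715 -0.0617  0.036 ]
 [ 0.5651  0.0898  0.036 ]
 [ 0.558   0.0109  0.036 ]
 [ 0.556  -0.0691  0.036 ]]
caps [[ 0.5618  0.0865  0.072 ]
 [ 0.5629 -0.067   0.072 ]]
R1 [384. 374.] [56.4 53.8] 2.0 centroid [0.3844 0.3744 0.056 ]
S1 [370.5 224.7] [45.2 44.8] 59.7 centroid [0.3702 0.2243 0.056 ]
R2 [ 540.6 -294.8] [52.5 54.9] 44.1 centroid [ 0.5402 -0.2942  0.056 ]
S2 [ 451.9 -388.2] [45.7 48.9] 61.0 centroid [ 0.4517 -0.3898  0.056 ]Traceback (most recent call last):
  File "<stdin>", line 12, in <module>
ValueError: max() iterable argument is empty
```

Run:
```python
from h import *
go(.5618,.0865,.044,86)
```

```text
t 9.95 tcp [0.4962 0.0106 0.2662] yaw 86.03 units [2.01 1.5  5.56] turn 0.01
```

Emit:
play_rows(
  grip=0.6,
  increments=[
    [[0.5,0.4,0.1],0],
    [[0.8,0.6,0.4],0],
    [[0.5,0.4,0.5],0],
    [[0.2,0.1,0.6],0],
    [[0,0,0.7],0],
    [[0,0,0.7],0],
    [[0,0,0.7],0],
    [[0,0,0.7],0],
    [[0,0,0.6],0],
    [[0,0,0.4],0],
    [[0,0,0.15],0],
    [[0,0,0],0],
  ],
)

```text
t: 11.15
tcp_pos: [0.5606, 0.0863, 0.0434]
eef_rot: [-3.141, 0.0, 1.501]
contact_force: [-0.5, 0.4, -0.7]
finger_gap: 0.601
finger_force: 0.0
```

Emit:
play_rows(
  grip=0,
  increments=[
    [[0,0,0],0],
    [[0,0,0],0],
    [[0,0,0],0],
    [[0,0,0],0],
    [[0,0,0],0],
    [[0,0,0],0],
    [[0,0,0],0],
  ],
)

```text
t: 11.85
tcp_pos: [0.561, 0.0864, 0.0446]
eef_rot: [3.141, -0.0, 1.502]
contact_force: [-1.3, -0.8, 7.4]
finger_gap: 0.325
finger_force: 30.0
```

Emit:
play_rows(
  increments=[
    [[0,0,-0.3],0],
    [[0,0,-0.6],0],
    [[0,0,-0.8],0],
    [[0,0,-0.8],0],
    [[0.3,0,-0.2],0],
    [[0.7,0,0],0],
    [[0.9,0,0],0],
    [[0.9,0,0],0],
    [[0.9,0,0],0],
    [[0.9,0,0],0],
    [[0.9,-0.1,0],0],
    [[0.6,-0.2,0],0],
    [[0.3,-0.2,0],0],
    [[0,0,0],0],
  ],
)

```text
t: 13.25
tcp_pos: [0.5569, 0.3443, 0.1515]
eef_rot: [-3.141, 0.0, 1.503]
contact_force: [0.5, -0.9, -0.6]
finger_gap: 0.326
finger_force: 30.0
```

Run:
```python
from h import *
go(.558,.342,.038,86)
d=grab('wrist'); cv2.imwrite('pics/w2.png',cv2.convertScaleAbs(d['frame'],alpha=1.3)); 
print(proj(d,[(.558,.307,0.05)]))
```

```text
t 13.25 tcp [0.5569 0.3443 0.1515] yaw 86.13 units [-0.05  0.03  2.84] turn 0.03
[[285.16484945 247.50400367]]
```

View pics/w2.png

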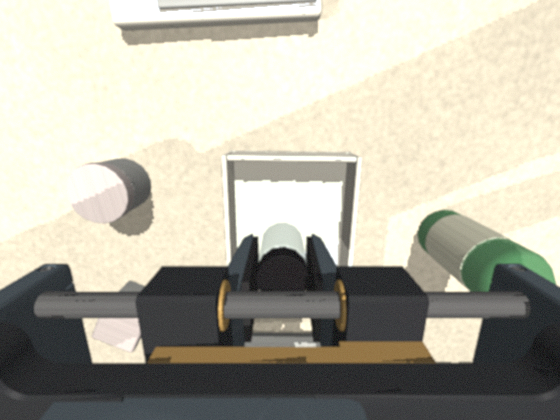

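The crate is centred under the jar, spanning columns 225–355, and the oil bottle is clear on the right.

Emit:
play_rows(
  increments=[
    [[0,0,0.3],0],
    [[0,0,0.7],0],
    [[0,0,0.7],0],
    [[0,0,0.6],0],
    [[0,0,0.4],0],
    [[0,0,0.1],0],
    [[0,0,0],0],
  ],
)

```text
t: 14.0
tcp_pos: [0.5583, 0.3426, 0.0396]
eef_rot: [-3.141, 0.0, 1.501]
contact_force: [-0.1, 0.3, -1.5]
finger_gap: 0.321
finger_force: 30.0
```

Emit:
play_rows(
  grip=0.6,
  increments=[
    [[0,0,0],0],
    [[0,0,0],0],
    [[0,0,0],0],
    [[0,0,-0.2],0],
    [[0,0,-0.6],0],
    [[0,0,-0.9],0],
    [[0,0,-0.9],0],
    [[0,0,-0.8],0],
    [[0,0,-0.5],0],
  ],
)

```text
t: 14.9
tcp_pos: [0.559, 0.3436, 0.1997]
eef_rot: [3.139, -0.002, 1.502]
contact_force: [1.5, 0.0, -0.5]
finger_gap: 0.599
finger_force: 0.0
```

Run:
```python
from h import *
go(.5629,-.067,.2,86)
```

```text
t 14.9 tcp [0.559  0.3436 0.1997] yaw 86.03 units [-10.23   0.81  -0.03] turn 0.01
```

Emit:
play_rows(
  increments=[
    [[-0.4,0,0],0],
    [[-0.8,0.1,0],0],
    [[-1,0.1,0],0],
    [[-1,0.1,0],0],
    [[-1,0.1,0],0],
    [[-1,0.1,0],0],
    [[-1,0.1,0],0],
    [[-1,0.1,0],0],
    [[-1,0.1,0],0],
    [[-1,0.1,0],0],
    [[-0.7,0,0],0],
    [[-0.3,0,0],0],
    [[0,0,0],0],
  ],
)

```text
t: 16.2
tcp_pos: [0.5652, -0.0676, 0.1955]
eef_rot: [-3.141, -0.0, 1.5]
contact_force: [-0.2, 0.2, 0.2]
finger_gap: 0.598
finger_force: 0.0
```

Run:
```python
from h import *
d=grab('wrist'); g=cv2.cvtColor(d['frame'],cv2.COLOR_BGR2GRAY)
p=proj(d,[(.5629,-.067,.072)])[0]; print(p)
u,v=p.astype(int); w=(g[v-35:v+36,u-35:u+36]<35).astype(np.uint8)
n,l,st,c=cv2.connectedComponentsWithStats(w); 
for i in range(1,n):
    if st[i,4]>100: q=c[i]+[u-35,v-35]; print(st[i],q,cast(d,q,.072)[0].round(4))
go(.5629,-.067,.044,86)
```

```text
[279.31001417 205.5887208 ]
t 16.25 tcp [ 0.5654 -0.0665  0.1956] yaw 85.96 units [-0.02 -0.06  3.79] turn -0.01
```

Emit:
play_rows(
  increments=[
    [[0,-0.06,0.4],0],
    [[0,0,0.7],0],
    [[0,0,0.8],0],
    [[0,0,0.8],0],
    [[0,0,0.6],0],
    [[0,0,0.4],0],
    [[0,0,0.1],0],
    [[0,0,0],0],
  ],
)

```text
t: 17.05
tcp_pos: [0.5636, -0.0657, 0.044]
eef_rot: [-3.141, -0.0, 1.502]
contact_force: [0.8, -0.1, -0.1]
finger_gap: 0.6
finger_force: 0.0
```

Emit:
play_rows(
  grip=0,
  increments=[
    [[0,0,0],0],
    [[0,0,0],0],
    [[0,0,0],0],
    [[0,0,0],0],
    [[0,0,0],0],
    [[0,0,0],0],
    [[0,0,0],0],
  ],
)

```text
t: 17.75
tcp_pos: [0.564, -0.0664, 0.0445]
eef_rot: [3.141, 0.0, 1.501]
contact_force: [-2.1, -0.6, 8.3]
finger_gap: 0.322
finger_force: 30.0
```

Emit:
play_rows(
  increments=[
    [[0,0,-0.3],0],
    [[0,0,-0.6],0],
    [[0,0,-0.8],0],
    [[0,0,-0.8],0],
    [[0.4,0,-0.3],0],
    [[0.8,0,0],0],
    [[1,-0.1,0],0],
    [[1,-0.1,0],0],
    [[1,-0.1,0],0],
    [[1,-0.1,0],0],
    [[1,-0.1,0],0],
    [[1,-0.1,0],0],
    [[0.8,-0.1,0],0],
    [[0.4,-0.1,0],0],
    [[0,0,0],0],
  ],
)

```text
t: 19.25
tcp_pos: [0.5539, 0.273, 0.1556]
eef_rot: [-3.141, 0.0, 1.504]
contact_force: [-0.2, -0.1, -0.7]
finger_gap: 0.322
finger_force: 30.0
```

Run:
```python
from h import *
go(.558,.272,.038,86)
```

```text
t 19.25 tcp [0.5539 0.273  0.1556] yaw 86.16 units [-0.02  0.1   2.94] turn 0.04
```

Emit:
play_rows(
  increments=[
    [[0,0.1,0.3],0],
    [[0,0,0.7],0],
    [[0,0,0.7],0],
    [[0,0,0.6],0],
    [[0,0,0.4],0],
    [[0,0,0.2],0],
    [[0,0,0],0],
  ],
)

```text
t: 19.95
tcp_pos: [0.5586, 0.2701, 0.039]
eef_rot: [-3.14, 0.001, 1.501]
contact_force: [-0.1, 0.4, -0.1]
finger_gap: 0.323
finger_force: 30.0
```

Emit:
play_rows(
  grip=0.6,
  increments=[
    [[0,0,0],0],
    [[0,0,0],0],
    [[0,0,0],0],
    [[0,0,-0.2],0],
    [[0,0,-0.6],0],
    [[0,0,-0.9],0],
    [[0,0,-0.9],0],
    [[0,0,-0.9],0],
    [[0,0,-0.9],0],
    [[0,0,-0.5],0],
  ],
)

```text
t: 20.95
tcp_pos: [0.5597, 0.2713, 0.2402]
eef_rot: [3.138, -0.002, 1.502]
contact_force: [1.0, 0.5, -0.3]
finger_gap: 0.598
finger_force: 0.0
```

Run:
```python
from h import *
go(.370,.224,.24,None)
t=grab('top'); f=t['frame'];cv2.imwrite('pics/t2.png',cv2.convertScaleAbs(cv2.resize(f[95:295,160:460],(795,530),interpolation=cv2.INTER_CUBIC),alpha=1.6))
```

```text
t 20.95 tcp [0.5597 0.2713 0.2402] yaw 86.04 units [-1.51 -4.65 -0.02] turn 0
```

View pics/t2.png

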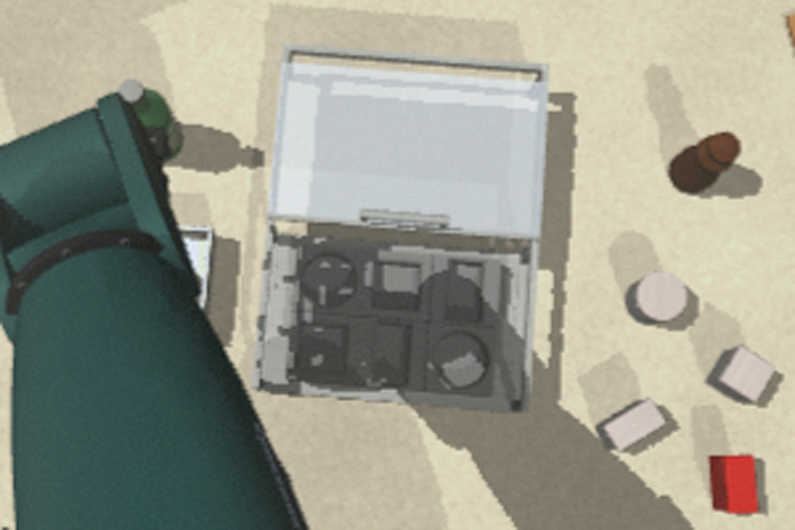

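Both jars are in the crate and all six nests are empty. Next is square tin S1.

Emit:
play_rows(
  grip=1,
  increments=[
    [[-0.1,-0.3,0],0],
    [[-0.2,-0.6,0],0],
    [[-0.2,-0.7,0],0],
    [[-0.2,-0.7,0],0],
    [[-0.2,-0.7,0],0],
    [[-0.2,-0.7,0],0],
    [[-0.2,-0.5,0],0],
    [[-0.2,-0.3,0],0],
    [[0,0,0],0.8],
    [[0,0,0],0.9],
    [[0,0,0],0.9],
    [[0,0,0],0.9],
    [[0,0,0],0.9],
    [[0,0,0],0.9],
    [[0,0,0],0.8],
    [[0,0,0],0.5],
    [[0,0,0],0],
  ],
)

```text
t: 22.7
tcp_pos: [0.3747, 0.223, 0.2353]
eef_rot: [-3.141, 0.001, 1.04]
contact_force: [0.4, 0.2, -0.9]
finger_gap: 0.998
finger_force: 0.0
```

```bash
cat >> h.py <<'E'
def blob(d,xy,z=.056,half=60,save=None):
    "light low-saturation top face near the expected point; prints centre/size in mm, angle"
    f=d['frame']; u,v=proj(d,[(xy[0],xy[1],z)])[0].astype(int)
    hsv=cv2.cvtColor(cv2.bilateralFilter(f,7,25,5),cv2.COLOR_BGR2HSV)
    y0,x0=max(v-half,0),max(u-half,0)
    sub=hsv[y0:v+half,x0:u+half]; ref=np.median(hsv[v-4:v+5,u-4:u+5].reshape(-1,3),axis=0)
    m=((abs(sub[...,1].astype(int)-ref[1])<13)&(abs(sub[...,2].astype(int)-ref[2])<18)).astype(np.uint8)*255
    m=cv2.morphologyEx(m,cv2.MORPH_OPEN,np.ones((5,5)))
    n,l,st,c=cv2.connectedComponentsWithStats(m); i=l[v-y0,u-x0]
    cs,_=cv2.findContours((l==i).astype(np.uint8),0,2); k=max(cs,key=cv2.contourArea).reshape(-1,2)+[x0,y0]
    P=cast(d,k,z)[:,:2]*1000; r=cv2.minAreaRect(P.astype(np.float32))
    print('ref',ref,'px',k.mean(0).round(0),'rect',np.round(r[0],1),np.round(r[1],1),round(r[2],1),'mean',cast(d,cv2.minEnclosingCircle(k.astype(np.float32))[0],z)[0].round(4))
    if save:
        g=cv2.convertScaleAbs(f,alpha=1.3); cv2.drawContours(g,[k.reshape(-1,1,2)],-1,(0,0,255),1); cv2.imwrite(save,g)
E
python3 - <<'E'
from h import *
go(.370,.224,.24,59.7)
d=grab('wrist'); print(proj(d,[(.370,.224,.056)])); blob(d,(.370,.224),save='pics/w3.png')
E
```

```text
t 22.7 tcp [0.3747 0.223  0.2353] yaw 59.59 units [-0.04 -0.11 -0.12] turn -0.03
[[277.6407927 194.9732488]]
ref [ 11.  26. 189.] px [269. 198.] rect [370.1 227.1] [43.7 45.8] 59.6 mean [0.3707 0.2279 0.056 ]
```

View pics/w3.png

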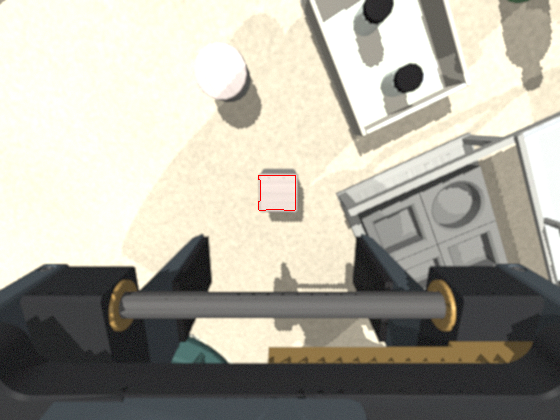

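The contour is drawn cleanly around the square tin, centre px (277,193), with sides of about 46 mm and the angle agreeing with the top view. I'm grasping it.

Run:
```python
from h import *
go(.3705,.2275,.028,59.6)
```

```text
t 22.75 tcp [0.3747 0.2231 0.2354] yaw 59.67 units [ 0.04 -0.14  5.19] turn 0.02
```

Emit:
play_rows(
  increments=[
    [[0.04,-0.14,0.4],0],
    [[0,0,0.8],0],
    [[0,0,0.8],0],
    [[0,0,0.8],0],
    [[0,0,0.8],0],
    [[0,0,0.7],0],
    [[0,0,0.5],0],
    [[0,0,0.3],0],
    [[0,0,0.05],0],
    [[0,0,0],0],
  ],
)

```text
t: 23.75
tcp_pos: [0.3712, 0.2277, 0.0302]
eef_rot: [-3.142, 0.0, 1.041]
contact_force: [0.0, -0.1, -0.7]
finger_gap: 1.002
finger_force: 0.0
```

Run:
```python
from h import *
go(.3705,.2275,.028,59.6)
```

```text
t 23.75 tcp [0.3712 0.2277 0.0302] yaw 59.65 units [-0.01 -0.01  0.05] turn 0.01
```

Emit:
play_rows(
  grip=0,
  increments=[
    [[0,0,0],0],
    [[0,0,0],0],
    [[0,0,0],0],
    [[0,0,0],0],
    [[0,0,0],0],
    [[0,0,0],0],
    [[0,0,0],0],
    [[0,0,0],0],
    [[0,0,0],0],
  ],
)

```text
t: 24.65
tcp_pos: [0.3712, 0.2277, 0.03]
eef_rot: [3.142, -0.0, 1.041]
contact_force: [-1.7, -0.8, 5.1]
finger_gap: 0.526
finger_force: 30.0
```

Emit:
play_rows(
  increments=[
    [[0,0,-0.3],0],
    [[0,0,-0.6],0],
    [[0,0,-0.8],0],
    [[0,0,-0.8],-0.4],
    [[0,0,-0.6],-0.8],
    [[0,0,-0.2],-0.9],
    [[0,0,0],-0.9],
    [[0,0,0],-0.9],
    [[0,0,0],-0.9],
    [[0,0,0],-0.9],
    [[0,0,0],-0.6],
    [[0,0,0],-0.3],
    [[0,0,0],0],
  ],
)

```text
t: 25.95
tcp_pos: [0.371, 0.2277, 0.1623]
eef_rot: [3.141, -0.0, 1.501]
contact_force: [0.3, 1.0, -0.5]
finger_gap: 0.524
finger_force: 30.0
```

Run:
```python
from h import *
go(.4857,.094,.16,86)
d=grab('wrist'); cv2.imwrite('pics/w4.png',cv2.convertScaleAbs(d['frame'],alpha=1.3))
```

```text
t 25.95 tcp [0.371  0.2277 0.1623] yaw 86.02 units [-3.14  3.09  0.06] turn 0.01
```

Emit:
play_rows(
  increments=[
    [[-0.3,0.2,-0.1],0],
    [[-0.6,0.4,-0.2],0],
    [[-0.7,0.5,-0.2],0],
    [[-0.7,0.5,-0.2],0],
    [[-0.7,0.5,-0.2],0],
    [[-0.7,0.5,-0.1],0],
    [[-0.7,0.3,0],0],
    [[-0.5,0.2,0],0],
    [[-0.2,0,0],0],
    [[0,0,0],0],
    [[0,0,0],0],
  ],
)

```text
t: 27.1
tcp_pos: [0.4803, 0.0161, 0.2019]
eef_rot: [-3.141, -0.0, 1.501]
contact_force: [-0.1, -0.2, -1.0]
finger_gap: 0.523
finger_force: 30.0
```

Run:
```python
from h import *
go(.4857,.094,.16,86)
d=grab('wrist'); 
C=np.array([.5193,.0134]);a=np.radians(-4.1);ex=np.array([np.cos(a),np.sin(a)]);ey=np.array([-ex[1],ex[0]])
for i in (-.5,.5):
  for j in (1,0,-1): print(i,j,proj(d,[[*(C+i*.0795*ex+j*.079*ey),.036]]).round(1))
f=d['frame'][40:265,195:415]; cv2.imwrite('pics/w5.png',cv2.convertScaleAbs(cv2.resize(f,None,fx=2.6,fy=2.6,interpolation=cv2.INTER_CUBIC),alpha=1.4))
```

```text
t 27.1 tcp [0.4803 0.0161 0.2019] yaw 86.01 units [1.95 0.   1.05] turn 0.0
-0.5 1 [[281.2 126.2]]
-0.5 0 [[281.1 196.3]]
-0.5 -1 [[281.  257.6]]
0.5 1 [[353.7 126.4]]
0.5 0 [[348.7 196.5]]
0.5 -1 [[344.4 257.7]]
```

View pics/w5.png

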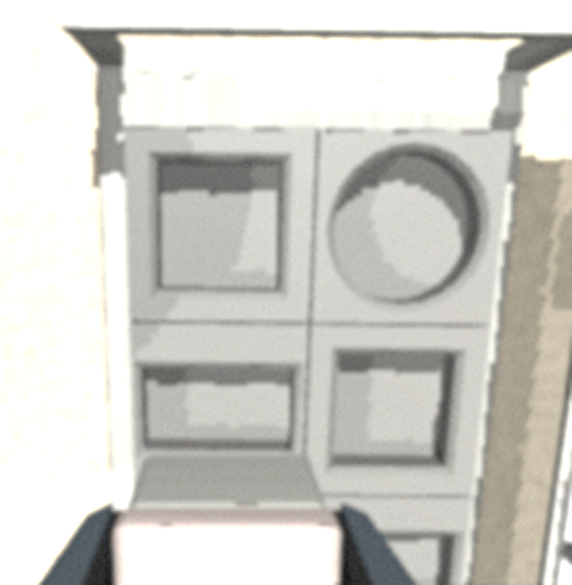

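The enlarged view shows the block edges crisply: top-row corners at (125,130), (319,130) and (513,130), and the next row at (133,323), (312,323) and (490,324).

Run:
```python
from h import *
d=grab('wrist')
q=np.array([(125,130),(319,130),(513,130),(133,323),(312,323),(490,324),(473,495)])/2.6+[195,40]
P=cast(d,q,.036);print(P.round(4))
# pocket centres from rim corners (square near: top rim 152..293, 153..292)
q=np.array([(150,151),(293,151),(288,293),(157,293)])/2.6+[195,40]
X=cast(d,q,.036);print(X.round(4),X.mean(0))
L=np.array([(-1,1.5),(0,1.5),(1,1.5),(-1,.5),(0,.5),(1,.5),(1,-.5)])
# fit x=c+px*i*ex+py*j*ey (rigid+2 pitches via linear)
A=np.c_[L,np.ones(len(L))]; s=np.linalg.lstsq(A,P[:,:2],rcond=None)[0]; print(s.round(4),np.linalg.norm(s[:2],axis=1),np.degrees(np.arctan2(s[0,1],s[0,0])),(A@s-P[:,:2]).round(4))
```

```text
[[ 0.4475  0.1348  0.036 ]
 [ 0.5265  0.1294  0.036 ]
 [ 0.6055  0.124   0.036 ]
 [ 0.4427  0.0566  0.036 ]
 [ 0.5209  0.0512  0.036 ]
 [ 0.5986  0.0455  0.036 ]
 [ 0.5933 -0.0341  0.036 ]]
[[0.4569 0.1261 0.036 ]
 [0.5156 0.1221 0.036 ]
 [0.5109 0.0649 0.036 ]
 [0.4544 0.0687 0.036 ]] [0.48444255 0.09545584 0.036     ]
[[ 0.0785 -0.0056]
 [ 0.0058  0.0788]
 [ 0.5178  0.0114]] [0.07866946 0.07899874] -4.077646099978814 [[ 0.0005  0.0004]
 [ 0.      0.0002]
 [-0.0005 -0.    ]
 [-0.0004 -0.0002]
 [-0.0002 -0.0005]
 [ 0.0005 -0.0003]
 [ 0.0001  0.0005]]
```

```bash
cat >> h.py <<'E'
def nest(i,j):
    a=np.radians(-4.08); ex=np.array([np.cos(a),np.sin(a)]); ey=np.array([-ex[1],ex[0]])
    return np.array([.5178,.0114])+i*.0395*ex+j*.079*ey
E
python3 - <<'E'
from h import *
for i in(-1,1):
  for j in (1,0,-1): print(i,j,nest(i,j).round(4))
go(*nest(-1,1),.075,85.9)
E
```

```text
-1 1 [0.484 0.093]
-1 0 [0.4784 0.0142]
-1 -1 [ 0.4728 -0.0646]
1 1 [0.5628 0.0874]
1 0 [0.5572 0.0086]
1 -1 [ 0.5516 -0.0702]
t 27.2 tcp [0.4804 0.0164 0.2019] yaw 86.07 units [ 1.92 -0.04  3.17] turn 0.04
```

Emit:
play_rows(
  increments=[
    [[0.4,-0.04,0],0.04],
    [[0.7,0,0],0],
    [[0.5,0,0.2],0],
    [[0.3,0,0.5],0],
    [[0.02,0,0.7],0],
    [[0,0,0.7],0],
    [[0,0,0.6],0],
    [[0,0,0.4],0],
    [[0,0,0.1],0],
    [[0,0,0],0],
  ],
)

```text
t: 28.2
tcp_pos: [0.4843, 0.0928, 0.0738]
eef_rot: [-3.141, 0.0, 1.499]
contact_force: [0.2, -0.7, -0.8]
finger_gap: 0.525
finger_force: 30.0
```

Run:
```python
from h import *
go(*nest(-1,1),.044,85.9)
```

```text
t 28.2 tcp [0.4843 0.0928 0.0738] yaw 85.91 units [ 0.01 -0.01  0.74] turn 0.0
```

Emit:
play_rows(
  increments=[
    [[0,0,0.2],0],
    [[0,0,0.2],0],
    [[0,0,0.2],0],
    [[0,0,0.13],0],
    [[0,0,0],0],
  ],
)

```text
t: 28.7
tcp_pos: [0.4858, 0.0927, 0.0462]
eef_rot: [3.14, -0.001, 1.499]
contact_force: [-6.4, 1.2, 23.0]
finger_gap: 0.521
finger_force: 30.0
```

Emit:
play_rows(
  increments=[
    [[0,-0.04,0],0],
    [[0,0,0.05],0],
    [[0,0,0.05],0],
    [[0,0,0],0],
  ],
)

```text
t: 29.1
tcp_pos: [0.4852, 0.0933, 0.0427]
eef_rot: [3.138, -0.001, 1.499]
contact_force: [-3.9, 8.9, 26.5]
finger_gap: 0.521
finger_force: 30.0
```

Emit:
play_rows(
  grip=0.66,
  increments=[
    [[0,0,0],0],
    [[0,0,0],0],
    [[0,0,0],0],
    [[0,0,-0.2],0],
    [[0,0,-0.5],0],
    [[0,0,-0.8],0],
    [[0,0,-0.9],0],
    [[0,0,-0.9],0],
    [[0,0,-0.5],0],
    [[0,0,-0.1],0],
  ],
)

```text
t: 30.1
tcp_pos: [0.4842, 0.0926, 0.1997]
eef_rot: [3.137, -0.001, 1.499]
contact_force: [0.0, 0.4, -0.7]
finger_gap: 0.654
finger_force: 0.0
```

Run:
```python
from h import *
n=nest(-1,1)
d=grab('wrist'); blob(d,n,.070,save='pics/w6.png')
go(.384,.3745,.24,85.9)
```

```text
ref [ 30.   5. 232.] px [276. 190.] rect [485.6 111. ] [42.3 44.5] 85.9 mean [0.4861 0.1114 0.07  ]
t 30.15 tcp [0.4838 0.0925 0.1986] yaw 85.87 units [ 6.85 -2.99 -1.04] turn -0.01
```

View pics/w6.png

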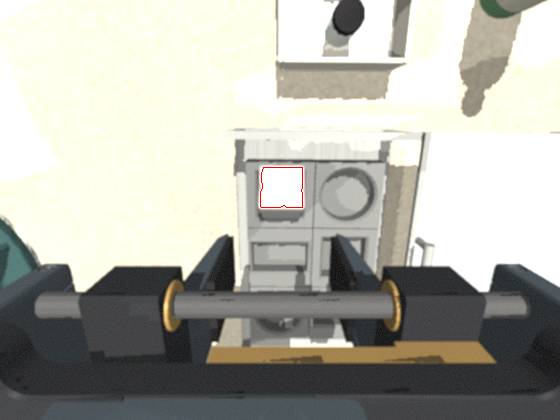

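Run:
```python
from h import *
d=grab('wrist'); print(pose(d)[1])
for z in(.036,.07): print(proj(d,[[*nest(-1,1),z],[*nest(1,1),z],[*nest(1,0),z],[*nest(-1,0),z]]).round(1))
f=d['frame'][120:280,215:415]; cv2.imwrite('pics/w7.png',cv2.resize(f,None,fx=4,fy=3.7,interpolation=cv2.INTER_CUBIC))
```

```text
[0.48939912 0.17418071 0.36885173]
[[281.3 196.6]
 [349.1 196.6]
 [344.9 258.4]
 [281.4 258.5]]
[[281.4 204.3]
 [356.3 204.2]
 [351.1 271.5]
 [281.4 271.6]]
```

View pics/w7.png

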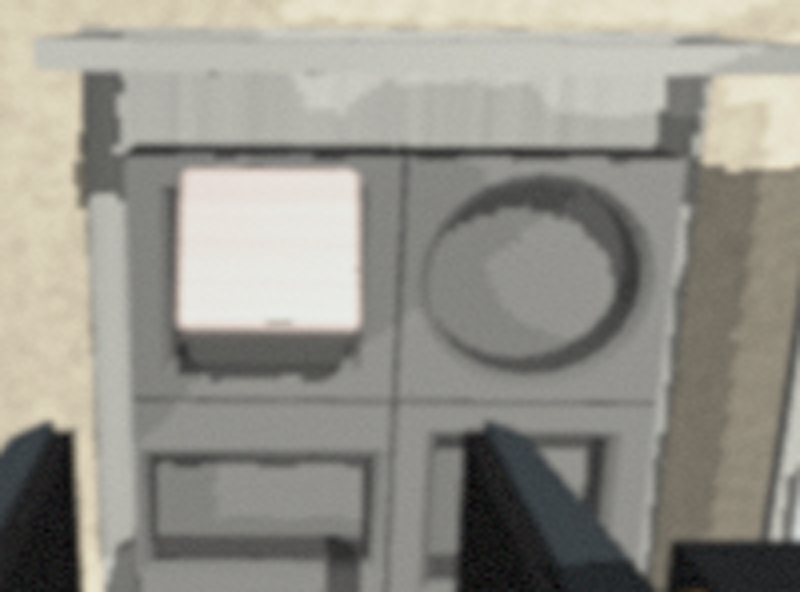

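Run:
```python
from h import *
d=dict(grab('wrist')); s=dict(d['s']); s['tcp_pos']=[.4803,.0163,.2019]; s['eef_rot']=[-3.1415,0,1.5015]; d['s']=s
for r,z in [(513,.228),(458,.172)]: print(cast(d,np.array([[115,r],[225,r],[342,r]])/2.6+[195,40],z).round(4))
```

```text
[[0.4599 0.0424 0.228 ]
 [0.4821 0.0409 0.228 ]
 [0.5058 0.0393 0.228 ]]
[[0.4515 0.0369 0.172 ]
 [0.4817 0.0348 0.172 ]
 [0.5138 0.0326 0.172 ]]
```

The tin at px (283,188) is leaning toward +y with its -y face showing, so it is not home. I'll regrip it and drag its top back toward -y while the pocket holds its foot.

Emit:
play_rows(
  increments=[
    [[0.25,0,0.2],0],
    [[0,0,0.6],0],
    [[0,0,0.8],0],
    [[0,0,0.8],0],
    [[0,0,0.6],0],
    [[0,0,0.4],0],
    [[0,0,0.25],0],
    [[0,0,0],0],
  ],
)

```text
t: 31.05
tcp_pos: [0.4823, 0.1025, 0.0488]
eef_rot: [-3.138, 0.001, 1.499]
contact_force: [0.9, 0.3, 1.1]
finger_gap: 0.659
finger_force: 0.0
```

Emit:
play_rows(
  grip=0.3,
  increments=[
    [[0,0,0],0],
    [[0,0,0],0],
    [[0,0,0],0],
    [[0,0,0],0],
    [[-0.1,0,0],0],
    [[-0.1,0,0],0],
    [[-0.1,0,0],0],
    [[0,0,0],0],
  ],
)

```text
t: 31.85
tcp_pos: [0.4838, 0.0919, 0.0522]
eef_rot: [3.14, -0.003, 1.497]
contact_force: [-7.4, 23.7, 21.2]
finger_gap: 0.523
finger_force: 30.0
```

Emit:
play_rows(
  grip=0.66,
  increments=[
    [[0,0,0],0],
    [[0,0,0],0],
    [[0,0,0],0],
    [[0,0,-0.2],0],
    [[0,0,-0.6],0],
    [[0,0,-0.9],0],
    [[0,0,-0.9],0],
    [[0,0,-0.7],0],
    [[0,0,-0.4],0],
    [[0,0,0],0],
  ],
)

```text
t: 32.85
tcp_pos: [0.4841, 0.0905, 0.2014]
eef_rot: [3.137, -0.001, 1.499]
contact_force: [0.2, 0.1, -0.9]
finger_gap: 0.66
finger_force: 0.0
```

Run:
```python
from h import *
n=nest(-1,1)
d=grab('wrist'); print(proj(d,[[*n,.07]])); blob(d,n,.070,save='pics/w8.png')
go(*n,.24,85.9)
```

```text
[[280.76077808 201.83642753]]
ref [ 25.   7. 231.] px [275. 190.] rect [485.6 110.7] [42.4 44.6] 85.9 mean [0.4861 0.1115 0.07  ]
t 32.9 tcp [0.4833 0.0904 0.1997] yaw 85.86 units [ 0.07  0.02 -1.01] turn -0.01
```

Emit:
play_rows(
  increments=[
    [[0.35,0.02,0.2],0],
    [[0,0,0.6],0],
    [[0,0,0.8],0],
    [[0,0,0.8],0],
    [[0,0,0.6],0],
    [[0,0,0.4],0],
    [[0,0,0.25],0],
    [[0,0,0],0],
  ],
)

```text
t: 33.7
tcp_pos: [0.4833, 0.1045, 0.0507]
eef_rot: [-3.138, 0.001, 1.499]
contact_force: [0.2, -0.2, 0.8]
finger_gap: 0.657
finger_force: 0.0
```

Emit:
play_rows(
  grip=0.3,
  increments=[
    [[0,0,0],0],
    [[0,0,0],0],
    [[0,0,0],0],
    [[0,0,0],0],
    [[0,0,-0.1],0],
    [[0,0,-0.2],0],
    [[0,0,-0.3],0],
    [[0,0,-0.3],0],
    [[0,0,0],0],
  ],
)

```text
t: 34.6
tcp_pos: [0.4859, 0.1045, 0.0909]
eef_rot: [3.138, -0.001, 1.499]
contact_force: [0.5, 0.2, -1.4]
finger_gap: 0.525
finger_force: 30.0
```

Run:
```python
from h import *
go(.371,.228,.16,85.9)
d=grab('wrist');f=d['frame'][100:300,180:400]; cv2.imwrite('pics/w9.png',cv2.convertScaleAbs(cv2.resize(f,None,fx=3,fy=3,interpolation=cv2.INTER_CUBIC),alpha=1.2))
```

```text
t 34.6 tcp [0.4859 0.1045 0.0909] yaw 85.87 units [ 2.87 -3.08 -1.74] turn -0.01
```

View pics/w9.png

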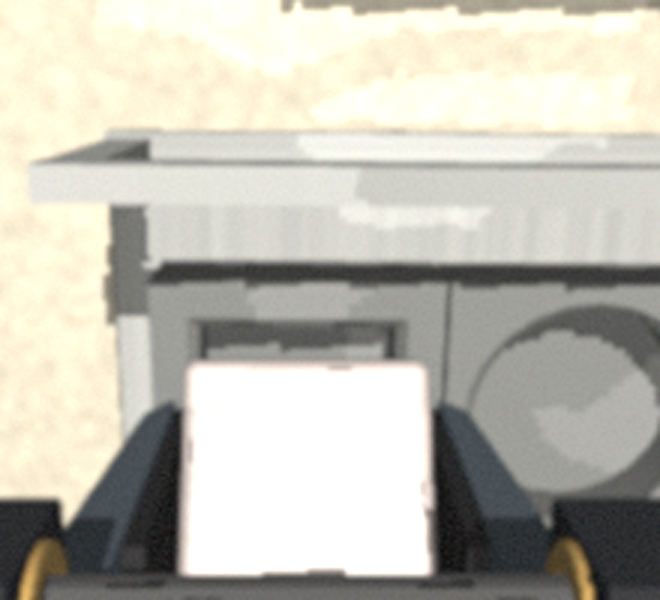

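The held tin's lid faces the camera with no side visible, so it is tilted in the grip. I'll level it on the counter.

Emit:
play_rows(
  increments=[
    [[0,0,-0.6],0],
    [[0,0,-0.8],0],
    [[0.1,-0.3,-0.4],0],
    [[0.5,-0.6,0],0],
    [[0.6,-0.6,0],0],
    [[0.6,-0.6,0],0],
    [[0.6,-0.5,0],0],
    [[0.3,-0.4,0],0],
    [[0.1,-0.1,0.4],0],
    [[0,0,0.8],0],
    [[0,0,0.8],0],
    [[0,0,0.5],0],
    [[0,0,0.2],0],
    [[0,0,0.1],0],
    [[0,0,0],0],
  ],
)

```text
t: 36.15
tcp_pos: [0.3692, 0.225, 0.0489]
eef_rot: [3.142, -0.0, 1.499]
contact_force: [0.4, 0.1, -1.6]
finger_gap: 0.524
finger_force: 30.0
```

Emit:
play_rows(
  increments=[
    [[0,0,0.15],0],
    [[0,0,0.15],0],
    [[0,0,0.1],0],
    [[0,0,0],0],
  ],
)

```text
t: 36.55
tcp_pos: [0.3698, 0.2255, 0.0336]
eef_rot: [3.141, -0.001, 1.498]
contact_force: [-5.3, -0.6, 23.6]
finger_gap: 0.526
finger_force: 30.0
```

Emit:
play_rows(
  grip=1,
  increments=[
    [[0,0,0],0],
    [[0,0,0],0],
    [[0,0,0],0],
    [[0,0,0],0],
    [[0,0,-0.3],0],
    [[0,0,-0.7],0],
    [[0,0,-0.9],0],
    [[0,0,-0.9],0],
    [[0,0,-0.9],0],
    [[0,0,-0.9],0],
    [[0,0,-0.4],0],
    [[0,0,0],0],
  ],
)

```text
t: 37.75
tcp_pos: [0.3701, 0.2256, 0.2358]
eef_rot: [3.137, -0.003, 1.499]
contact_force: [0.5, -0.0, -0.6]
finger_gap: 1.004
finger_force: 0.0
```

Run:
```python
from h import *
d=grab('wrist'); blob(d,(.371,.228),.056,save='pics/w10.png')
go(.371,.228,.026,85.9)
```

```text
ref [ 19.  16. 114.] px [278. 188.] rect [370.1 232.4] [ 6.2 37.8] 85.9 mean [0.3701 0.2324 0.056 ]
t 37.8 tcp [0.3694 0.2251 0.2341] yaw 85.87 units [0.07 0.02 5.2 ] turn -0.01
```

Run:
```python
from h import *
d=grab('wrist'); f=d['frame']; hsv=cv2.cvtColor(cv2.bilateralFilter(f,7,25,5),cv2.COLOR_BGR2HSV)
p=proj(d,[(.371,.228,.056)])[0].astype(int); print(p)
for r in range(p[1]-50,p[1]+51,5): print(r,[tuple(hsv[r,c]) for c in (p[0]-15,p[0],p[0]+15)])
cv2.imwrite('pics/w11.png',cv2.resize(f[p[1]-65:p[1]+65,p[0]-90:p[0]+90],None,fx=4,fy=4,interpolation=cv2.INTER_CUBIC))
```

```text
[282 191]
141 [(np.uint8(21), np.uint8(41), np.uint8(199)), (np.uint8(21), np.uint8(41), np.uint8(195)), (np.uint8(21), np.uint8(41), np.uint8(197))]
146 [(np.uint8(20), np.uint8(41), np.uint8(203)), (np.uint8(21), np.uint8(41), np.uint8(199)), (np.uint8(21), np.uint8(41), np.uint8(198))]
151 [(np.uint8(21), np.uint8(40), np.uint8(196)), (np.uint8(20), np.uint8(41), np.uint8(203)), (np.uint8(21), np.uint8(41), np.uint8(194))]
156 [(np.uint8(21), np.uint8(41), np.uint8(199)), (np.uint8(21), np.uint8(41), np.uint8(200)), (np.uint8(21), np.uint8(41), np.uint8(201))]
161 [(np.uint8(21), np.uint8(40), np.uint8(196)), (np.uint8(21), np.uint8(41), np.uint8(197)), (np.uint8(21), np.uint8(40), np.uint8(202))]
166 [(np.uint8(21), np.uint8(41), np.uint8(199)), (np.uint8(20), np.uint8(41), np.uint8(195)), (np.uint8(20), np.uint8(42), np.uint8(201))]
171 [(np.uint8(21), np.uint8(41), np.uint8(197)), (np.uint8(21), np.uint8(41), np.uint8(200)), (np.uint8(21), np.uint8(41), np.uint8(198))]
176 [(np.uint8(21), np.uint8(40), np.uint8(192)), (np.uint8(21), np.uint8(41), np.uint8(201)), (np.uint8(21), 
[... 1149 characters left out ...]

221 [(np.uint8(11), np.uint8(26), np.uint8(187)), (np.uint8(10), np.uint8(26), np.uint8(207)), (np.uint8(11), np.uint8(26), np.uint8(207))]
226 [(np.uint8(10), np.uint8(26), np.uint8(204)), (np.uint8(11), np.uint8(26), np.uint8(189)), (np.uint8(11), np.uint8(26), np.uint8(189))]
231 [(np.uint8(19), np.uint8(38), np.uint8(106)), (np.uint8(21), np.uint8(38), np.uint8(106)), (np.uint8(20), np.uint8(40), np.uint8(196))]
236 [(np.uint8(19), np.uint8(35), np.uint8(102)), (np.uint8(21), np.uint8(38), np.uint8(107)), (np.uint8(22), np.uint8(41), np.uint8(199))]
241 [(np.uint8(20), np.uint8(40), np.uint8(197)), (np.uint8(20), np.uint8(40), np.uint8(198)), (np.uint8(21), np.uint8(41), np.uint8(198))]
```

View pics/w11.png

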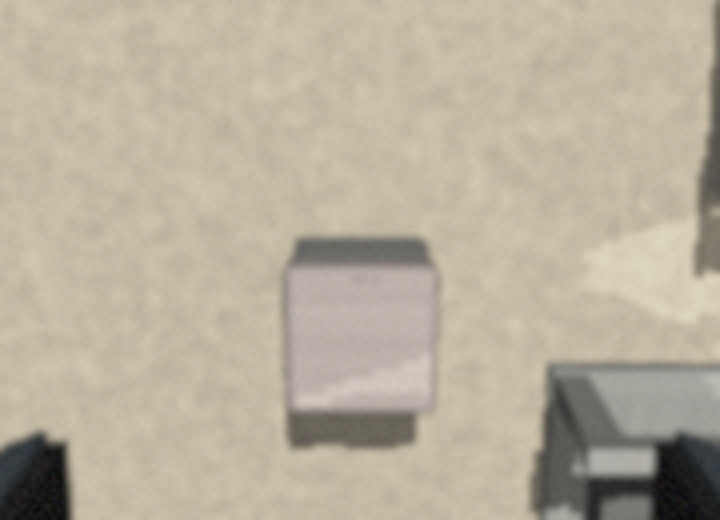

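The tin is standing upright again at about px (282,211), its top face on rows 194–229.

Run:
```python
from h import *
d=grab('wrist'); blob(d,(.371,.208),.056)
t=grab('top'); blob(t,(.371,.21),.056,half=22)
go(.371,.208,.2,85.9)
```

```text
ref [ 11.  25. 191.] px [289. 211.] rect [370.1 204.4] [43.6 45.9] 85.9 mean [0.3704 0.2048 0.056 ]
ref [70. 43. 23.] px [240. 276.] rect [373.  214.4] [126.8 130. ] 0.2 mean [0.3725 0.2139 0.056 ]
t 37.95 tcp [0.3684 0.2246 0.2318] yaw 85.87 units [-0.41  0.1   0.8 ] turn -0.01
```

Emit:
play_rows(
  increments=[
    [[-0.3,0,0],0.5],
    [[-0.2,0.04,0],1],
    [[0,0,0],1],
    [[0,0,0],1],
    [[0,0,0],1],
    [[0,0,0],1],
    [[0,0,0],1],
    [[0,0,0],1],
    [[0,0,0],1],
    [[0,0,0],1],
    [[0,0,0],1],
    [[0,0,0],1],
    [[0,0,0],1],
    [[0,0,0],1],
    [[0,0,0],1],
    [[0,0,0],1],
    [[0,0,0],1],
    [[0,0,0],1],
    [[0,0,0],1],
    [[0,0,0],1],
  ],
)

```text
t: 39.95
tcp_pos: [0.3684, 0.204, 0.2319]
eef_rot: [3.141, 0.002, 0.133]
contact_force: [-0.8, -0.7, -0.3]
finger_gap: 0.995
finger_force: 0.0
```

Emit:
play_rows(
  increments=[
    [[0,0,0],1],
    [[0,0,0],1],
    [[0,0,0],1],
    [[0,0,0],0],
    [[0,0,0],0],
  ],
)

```text
t: 40.45
tcp_pos: [0.3687, 0.2043, 0.2322]
eef_rot: [3.141, 0.001, -0.071]
contact_force: [0.6, 0.1, 0.3]
finger_gap: 0.995
finger_force: 0.0
```

Run:
```python
from h import *
d=grab('wrist'); blob(d,(.370,.2044),.056)
go(.370,.2044,.028,-4.1)
```

```text
ref [ 11.  25. 200.] px [282. 200.] rect [367.8 205.6] [44.3 46. ] 86.0 mean [0.3695 0.206  0.056 ]
t 40.5 tcp [0.3687 0.2045 0.2324] yaw -4.07 units [ 0.04 -0.    5.11] turn 0.01
```

Emit:
play_rows(
  increments=[
    [[0.02,-0.03,0.4],0],
    [[0,0,0.8],0],
    [[0,0,0.8],0],
    [[0,0,0.8],0],
    [[0,0,0.8],0],
    [[0,0,0.7],0],
    [[0,0,0.5],0],
    [[0,0,0.3],0],
    [[0,0,0],0],
  ],
)

```text
t: 41.4
tcp_pos: [0.3691, 0.2056, 0.0277]
eef_rot: [3.14, 0.002, -0.072]
contact_force: [-0.1, -0.7, 0.9]
finger_gap: 1.0
finger_force: 0.0
```

Emit:
play_rows(
  grip=0.3,
  increments=[
    [[0,0,0],0],
    [[0,0,0],0],
    [[0,0,0],0],
    [[0,0,0],0],
    [[0,0,0],0],
    [[0,0,0],0],
    [[0,0,0],0],
    [[0,0,0],0],
  ],
)

```text
t: 42.2
tcp_pos: [0.3699, 0.206, 0.0289]
eef_rot: [3.142, -0.0, -0.072]
contact_force: [-1.3, -1.9, 7.5]
finger_gap: 0.523
finger_force: 30.0
```

Emit:
play_rows(
  increments=[
    [[0,0,-0.2],0],
    [[0,0,-0.2],0],
    [[0,0,-0.2],0],
    [[0,0,0],0],
  ],
)

```text
t: 42.6
tcp_pos: [0.3705, 0.2064, 0.054]
eef_rot: [-3.141, -0.002, -0.072]
contact_force: [0.2, -0.7, -1.2]
finger_gap: 0.527
finger_force: 30.0
```

Run:
```python
from h import *
s=bot.observe(); p=s['tcp_pos']; print(p,s['torque'],s['contact_force'])
d=grab('wrist'); blob(d,(p[0],p[1]),p[2]+.028,half=90,save='pics/w12.png')
```

```text
[0.37051953 0.20638657 0.05400422] [ 0.04085013  0.03193191 -0.05735401] [ 0.24398115 -0.70375632 -1.23825102]
ref [ 11.  25. 144.] px [288. 265.] rect [378.7 200.9] [29.8 26.2] 86.0 mean [0.379  0.2012 0.082 ]
```

```bash
sed -i 's/\[.5178,.0114\]/[.5175,.0130]/' h.py
python3 - <<'E'
from h import *
print(nest(-1,1)); n=nest(-1,1)+[.0006,0]
go(*n,.15,-4.08)
E
```

```text
[0.4837209  0.09461018]
t 42.65 tcp [0.3703 0.2062 0.0535] yaw -4.13 units [ 3.05  2.58 -2.41] turn -0.01
```

Emit:
play_rows(
  increments=[
    [[0,0,-0.4],0],
    [[0,0,-0.8],0],
    [[0,0,-0.8],0],
    [[0.3,0.2,-0.4],0],
    [[0.6,0.5,0],0],
    [[0.6,0.5,0],0],
    [[0.6,0.5,0],0],
    [[0.5,0.5,0],0],
    [[0.3,0.3,0],0],
    [[0.1,0.1,0],0],
    [[0,0,0.4],0],
    [[0,0,0.7],0],
    [[0,0,0.5],0],
    [[0,0,0.3],0],
    [[0,0,0],0],
    [[0,0,0],0],
  ],
)

```text
t: 44.25
tcp_pos: [0.4821, 0.0939, 0.0732]
eef_rot: [-3.142, -0.0, -0.072]
contact_force: [0.5, -0.1, -0.9]
finger_gap: 0.523
finger_force: 30.0
```

Run:
```python
from h import *
n=nest(-1,1)+[.0006,0]
go(*n,.063,-4.08)
```

```text
t 44.25 tcp [0.4821 0.0939 0.0732] yaw -4.12 units [ 0.05 -0.02  0.25] turn -0.01
```

Emit:
play_rows(
  increments=[
    [[0.05,-0.02,0],0],
    [[0,0,0.12],0],
    [[0,0,0.13],0],
    [[0,0,0],0],
  ],
)

```text
t: 44.65
tcp_pos: [0.4837, 0.0942, 0.0622]
eef_rot: [3.141, 0.001, -0.072]
contact_force: [1.0, -0.3, -0.3]
finger_gap: 0.529
finger_force: 30.0
```

Emit:
play_rows(
  increments=[
    [[0,0,0.1],0],
    [[0,0,0.1],0],
    [[0,0,0],0],
  ],
)

```text
t: 44.95
tcp_pos: [0.4837, 0.0942, 0.0542]
eef_rot: [3.141, 0.001, -0.072]
contact_force: [0.6, 0.2, -1.5]
finger_gap: 0.526
finger_force: 30.0
```

Emit:
play_rows(
  increments=[
    [[0,0,0.1],0],
    [[0,0,0.1],0],
    [[0,0,0],0],
  ],
)

```text
t: 45.25
tcp_pos: [0.4837, 0.0942, 0.0462]
eef_rot: [3.141, 0.001, -0.072]
contact_force: [0.3, -0.6, -0.9]
finger_gap: 0.526
finger_force: 30.0
```

Emit:
play_rows(
  increments=[
    [[0,0,0.05],0],
    [[0,0,0.03],0],
    [[0,0,0],0],
  ],
)

```text
t: 45.55
tcp_pos: [0.484, 0.0943, 0.0434]
eef_rot: [3.142, 0.0, -0.072]
contact_force: [0.4, 0.6, -1.3]
finger_gap: 0.522
finger_force: 30.0
```

Emit:
play_rows(
  grip=0.7,
  increments=[
    [[0,0,0.02],0],
    [[0,0,0],0],
    [[0,0,0],0],
    [[0,0,0],0],
    [[0,0,-0.3],0],
    [[0,0,-0.7],0],
    [[0,0,-0.9],0],
    [[0,0,-0.9],0],
    [[0,0,-0.7],0],
    [[0,0,-0.4],0],
    [[0,0,0],0],
  ],
)

```text
t: 46.65
tcp_pos: [0.4853, 0.0945, 0.2018]
eef_rot: [-3.141, -0.005, -0.072]
contact_force: [0.5, 0.4, -0.7]
finger_gap: 0.701
finger_force: 0.0
```

Run:
```python
from h import *
d=grab('wrist'); n=nest(-1,1); print(n,proj(d,[[*n,.07]])); blob(d,n,.07)
go(.384,.3745,.235,-4.1)
```

```text
[0.4837209  0.09461018] [[281.06400108 207.0022955 ]]
ref [ 12.  17. 228.] px [278. 214.] rect [482.7  94. ] [44.1 43.3] 85.9 mean [0.4837 0.0941 0.07  ]
t 46.7 tcp [0.4845 0.0944 0.2001] yaw -4.13 units [-3.01 -6.8  -0.88] turn -0.01
```

S1 is seated and reads as upright, at its nest centre. Next is round tin R1.

Emit:
play_rows(
  grip=1,
  increments=[
    [[0,-0.3,-0.2],0],
    [[-0.2,-0.6,-0.3],0],
    [[-0.4,-0.8,-0.3],0],
    [[-0.4,-0.8,0],0],
    [[-0.4,-0.8,0],0],
    [[-0.4,-0.8,0],0],
    [[-0.4,-0.8,0],0],
    [[-0.4,-0.8,0],0],
    [[-0.3,-0.7,0],0],
    [[-0.1,-0.4,0],0],
    [[0,0,0],0],
    [[0,0,0],0],
  ],
)

```text
t: 47.9
tcp_pos: [0.3839, 0.3738, 0.2302]
eef_rot: [3.141, 0.001, -0.072]
contact_force: [-0.2, -0.5, -0.2]
finger_gap: 0.998
finger_force: 0.0
```

Run:
```python
from h import *
d=grab('wrist'); blob(d,(.384,.375),.056)
go(.384,.375,.027,-4.1)
```

```text
ref [ 11.  26. 205.] px [275. 200.] rect [372.8 385.7] [73.9 48.2] 17.8 mean [0.3771 0.3752 0.056 ]
t 47.95 tcp [0.3841 0.3735 0.2304] yaw -4.15 units [-0.   -0.04  5.08] turn -0.01
```

```bash
cat >> h.py <<'E'
def lid(d,xy,z=.056,half=55):
    "lid by hue and saturation; shape of its convex hull"
    f=d['frame']; u,v=proj(d,[(xy[0],xy[1],z)])[0].astype(int); hsv=cv2.cvtColor(cv2.GaussianBlur(f,(3,3),0),cv2.COLOR_BGR2HSV)
    y0,x0=max(v-half,0),max(u-half,0); s=hsv[y0:v+half,x0:u+half].astype(int)
    m=((s[...,0]<16)&(s[...,1]<35)&(s[...,1]>14)&(s[...,2]>135)).astype(np.uint8)*255
    m=cv2.morphologyEx(cv2.morphologyEx(m,cv2.MORPH_CLOSE,np.ones((3,3))),cv2.MORPH_OPEN,np.ones((5,5)))
    cs,_=cv2.findContours(m,0,2)
    for c in sorted(cs,key=cv2.contourArea)[-2:]:
        h=cv2.convexHull(c).reshape(-1,2)+[x0,y0]; P=cast(d,h,z)[:,:2]*1000; r=cv2.minAreaRect(P.astype(np.float32)); (cx,cy),R_=cv2.minEnclosingCircle(P.astype(np.float32))
        print('lid px',h.mean(0).round(),'rect',np.round(r[0],1),np.round(r[1],1),round(r[2],1),'circ',round(cx,1),round(cy,1),round(R_,1))
E
python3 - <<'E'
from h import *
d=grab('wrist'); lid(d,(.384,.375))
E
```

```text
lid px [282. 192.] rect [386.6 374.4] [55.5 54.2] 85.9 circ 387.0 374.3 28.4
```

Emit:
play_rows(
  increments=[
    [[0.11,-0.02,0.4],0],
    [[0,0,0.8],0],
    [[0,0,0.8],0],
    [[0,0,0.8],0],
    [[0,0,0.8],0],
    [[0,0,0.7],0],
    [[0,0,0.5],0],
    [[0,0,0.25],0],
    [[0,0,0],0],
    [[0,0,0],0],
  ],
)

```text
t: 49.0
tcp_pos: [0.389, 0.3747, 0.0295]
eef_rot: [-3.141, -0.0, -0.073]
contact_force: [-0.3, 1.0, -0.1]
finger_gap: 1.0
finger_force: 0.0
```

Emit:
play_rows(
  grip=0.3,
  increments=[
    [[0,0,0],0],
    [[0,0,0],0],
    [[0,0,0],0],
    [[0,0,0],0],
    [[0,0,0],0],
    [[0,0,0],0],
    [[0,0,0],0],
  ],
)

```text
t: 49.7
tcp_pos: [0.3885, 0.3748, 0.029]
eef_rot: [-3.141, -0.0, -0.072]
contact_force: [-0.8, -1.2, 5.9]
finger_gap: 0.63
finger_force: 30.0
```

Run:
```python
from h import *
n=nest(1,1);go(*n,.15,-4.08)
```

```text
t 49.7 tcp [0.3885 0.3748 0.029 ] yaw -4.13 units [ 4.85  6.81 -3.03] turn -0.01
```

Emit:
play_rows(
  increments=[
    [[0,0,-0.4],0],
    [[0,0,-0.8],0],
    [[0,0,-0.9],0],
    [[0.2,0.3,-0.9],0],
    [[0.4,0.6,0],0],
    [[0.6,0.8,0],0],
    [[0.6,0.8,0],0],
    [[0.6,0.8,0],0],
    [[0.6,0.8,0],0],
    [[0.6,0.8,0],0],
    [[0.6,0.8,0],0],
    [[0.4,0.7,0],0],
    [[0.2,0.3,0],0],
    [[0.05,0.11,0],0],
    [[0,0,0.3],0],
    [[0,0,0.7],0],
    [[0,0,0.6],0],
    [[0,0,0.3],0],
    [[0,0,0],0],
    [[0,0,0],0],
  ],
)

```text
t: 51.7
tcp_pos: [0.5623, 0.0896, 0.073]
eef_rot: [-3.142, -0.0, -0.071]
contact_force: [-0.3, 0.1, -0.6]
finger_gap: 0.631
finger_force: 30.0
```

Run:
```python
from h import *
n=nest(1,1);go(*n,.062,-4.08)
```

```text
t 51.7 tcp [0.5623 0.0896 0.073 ] yaw -4.09 units [0.01 0.02 0.28] turn -0.0
```

Emit:
play_rows(
  increments=[
    [[0.01,0.02,0.1],0],
    [[0,0,0.18],0],
    [[0,0,0],0],
  ],
)

```text
t: 52.0
tcp_pos: [0.5625, 0.0882, 0.0611]
eef_rot: [-3.142, 0.0, -0.072]
contact_force: [1.5, -1.9, -2.6]
finger_gap: 0.63
finger_force: 30.0
```

Emit:
play_rows(
  increments=[
    [[0,0,0.1],0],
    [[0,0,0.1],0],
    [[0,0,0.1],0],
    [[0,0,0],0],
  ],
)

```text
t: 52.4
tcp_pos: [0.5626, 0.0882, 0.049]
eef_rot: [3.142, 0.0, -0.072]
contact_force: [2.0, 0.7, -0.6]
finger_gap: 0.627
finger_force: 30.0
```

Emit:
play_rows(
  increments=[
    [[0,0,0.08],0],
    [[0,0,0.07],0],
    [[0,0,0],0],
  ],
)

```text
t: 52.7
tcp_pos: [0.5626, 0.0882, 0.0432]
eef_rot: [3.142, 0.0, -0.072]
contact_force: [1.0, 0.3, -2.3]
finger_gap: 0.629
finger_force: 30.0
```

Home without resistance. Releasing and checking.

Emit:
play_rows(
  grip=0.78,
  increments=[
    [[0,0,0.02],0],
    [[0,0,0],0],
    [[0,0,0],0],
    [[0,0,0],0],
    [[0,0,-0.3],0],
    [[0,0,-0.7],0],
    [[0,0,-0.9],0],
    [[0,0,-0.9],0],
    [[0,0,-0.8],0],
    [[0,0,-0.8],0],
    [[0,0,-0.4],0],
    [[0,0,0],0],
  ],
)

```text
t: 53.9
tcp_pos: [0.5637, 0.0884, 0.2372]
eef_rot: [-3.141, -0.004, -0.072]
contact_force: [-0.1, 0.6, -0.5]
finger_gap: 0.779
finger_force: 0.0
```

Run:
```python
from h import *
d=grab('wrist'); n=nest(1,1); print(n); lid(d,n,.07); blob(d,n,.07)
t=grab('top')
for n_,q in [('R2',(.540,-.2945)),('S2',(.452,-.389)),('O',(.396,-.26))]: print(n_); blob(t,q,.056,half=22)
go(.540,-.2945,.235,-4.1)
```

```text
[0.56252069 0.08898939]
lid px [282. 246.] rect [500.6  92.4] [46.3 13.5] 85.9 circ 499.5 92.5 23.8
lid px [283. 198.] rect [560.6  87.5] [57.2 57.4] 85.9 circ 560.6 87.6 29.4
ref [ 12.  17. 229.] px [282. 201.] rect [560.1  87.6] [54.6 53.7] 85.9 mean [0.5611 0.0875 0.07  ]
R2
ref [ 13.  24. 125.] px [408. 207.] rect [ 540.6 -294.9] [55.  51.8] 0.1 mean [ 0.5416 -0.2958  0.056 ]
S2
ref [ 21.  42. 122.] px [438. 229.] rect [ 455.1 -388.5] [128.7 132.9] 0.1 mean [ 0.4547 -0.3928  0.056 ]
O
ref [13. 24. 74.] px [400. 255.] rect [ 393. -260.] [34.9 63.6] 30.5 mean [ 0.3947 -0.2591  0.056 ]
t 54.0 tcp [0.5622 0.0882 0.234 ] yaw -4.13 units [ 0.14  9.58 -0.02] turn -0.01
```

R1 is seated. S2's spot now reads as bare counter, so it may have been knocked; I'll re-measure it later. Next is R2.

Emit:
play_rows(
  grip=1,
  increments=[
    [[0,0.4,0],0],
    [[0,0.8,0],0],
    [[0,1,0],0],
    [[0,1,0],0],
    [[0,1,0],0],
    [[0,1,0],0],
    [[0,1,0],0],
    [[0,1,0],0],
    [[0,1,0],0],
    [[0.1,0.8,0],0],
    [[0,0.5,0],0],
    [[0,0.1,0],0],
    [[0,0,0],0],
    [[0,0,0],0],
  ],
)

```text
t: 55.4
tcp_pos: [0.5387, -0.2941, 0.2343]
eef_rot: [-3.141, 0.001, -0.072]
contact_force: [0.1, 0.3, 0.3]
finger_gap: 0.999
finger_force: 0.0
```

Run:
```python
from h import *
d=grab('wrist'); lid(d,(.540,-.295))
lid(d,(.452,-.389),half=70)
t=grab('top'); f=t['frame']; hsv=cv2.cvtColor(f,cv2.COLOR_BGR2HSV).astype(int)
m=((hsv[...,0]<17)&(hsv[...,1]<33)&(hsv[...,2]>60)).astype(np.uint8)*255; m[:,:380]=0; m[:180]=0; m[300:]=0; m[:,490:]=0
m=cv2.morphologyEx(m,cv2.MORPH_OPEN,np.ones((5,5)))
for c in cv2.findContours(m,0,2)[0]:
    if cv2.contourArea(c)>100:
        P=cast(t,c.reshape(-1,2),.056)[:,:2]*1000; r=cv2.minAreaRect(P.astype(np.float32)); print(cv2.boundingRect(c),np.round(r[0],1),np.round(r[1],1),round(r[2],1))
go(.540,-.2945,.028,-4.1)
```

```text
lid px [333. 226.] rect [ 493.1 -356.9] [3.8 9.5] 89.0 circ 493.1 -357.5 4.9
lid px [278. 191.] rect [ 542.8 -293.7] [54.9 54.6] 86.0 circ 542.7 -294.0 28.7
lid px [341. 228.] rect [ 484.8 -368.7] [39.9 19.8] 27.4 circ 486.6 -372.0 20.2
lid px [296. 201.] rect [ 533.9 -311.4] [18.3 33.9] 86.3 circ 533.9 -311.1 19.2
(389, 247, 21, 17) [ 394.1 -257.5] [34.3 63.6] 30.5
(400, 198, 18, 18) [ 536.9 -289.4] [54.7 46.1] 43.7
t 55.5 tcp [ 0.539  -0.294   0.2346] yaw -4.07 units [0.03 0.01 5.16] turn 0.01
```

Emit:
play_rows(
  increments=[
    [[0.13,0,0.4],0],
    [[0,0,0.8],0],
    [[0,0,0.8],0],
    [[0,0,0.8],0],
    [[0,0,0.8],0],
    [[0,0,0.7],0],
    [[0,0,0.5],0],
    [[0,0,0.3],0],
    [[0,0,0],0],
    [[0,0,0],0],
  ],
)

```text
t: 56.5
tcp_pos: [0.5445, -0.2954, 0.031]
eef_rot: [3.141, -0.0, -0.072]
contact_force: [0.5, -0.3, 1.2]
finger_gap: 1.001
finger_force: 0.0
```

Emit:
play_rows(
  grip=0.3,
  increments=[
    [[0,0,0],0],
    [[0,0,0],0],
    [[0,0,0],0],
    [[0,0,0],0],
    [[0,0,0],0],
    [[0,0,0],0],
    [[0,0,0],0],
  ],
)

```text
t: 57.2
tcp_pos: [0.5443, -0.2955, 0.0311]
eef_rot: [3.142, -0.0, -0.072]
contact_force: [-2.0, 3.0, 6.1]
finger_gap: 0.631
finger_force: 30.0
```

Run:
```python
from h import *
n=nest(-1,-1);go(*n,.15,-4.08)
```

```text
t 57.2 tcp [ 0.5443 -0.2955  0.0311] yaw -4.14 units [-2.21 -5.67 -2.97] turn -0.01
```

Emit:
play_rows(
  increments=[
    [[0,0,-0.4],0],
    [[0,0,-0.8],0],
    [[0,0,-0.9],0],
    [[0,-0.3,-0.9],0],
    [[-0.2,-0.6,0],0],
    [[-0.3,-0.8,0],0],
    [[-0.3,-0.8,0],0],
    [[-0.3,-0.8,0],0],
    [[-0.3,-0.8,0],0],
    [[-0.3,-0.8,0],0],
    [[-0.3,-0.5,0],0],
    [[-0.2,-0.27,0],0],
    [[0,0,0],0],
    [[0,0,0.3],0],
    [[0,0,0.7],0],
    [[0,0,0.6],0],
    [[0,0,0.3],0],
    [[0,0,0],0],
    [[0,0,0],0],
  ],
)

```text
t: 59.1
tcp_pos: [0.4731, -0.0633, 0.075]
eef_rot: [-3.142, 0.0, -0.073]
contact_force: [0.6, 0.6, -1.0]
finger_gap: 0.632
finger_force: 30.0
```

Run:
```python
from h import *
n=nest(-1,-1);go(*n,.062,-4.08)
```

```text
t 59.1 tcp [ 0.4731 -0.0633  0.075 ] yaw -4.16 units [-0.02 -0.01  0.32] turn -0.02
```

Emit:
play_rows(
  increments=[
    [[-0.02,-0.01,0.12],0],
    [[0,0,0.15],0],
    [[0,0,0],0],
  ],
)

```text
t: 59.4
tcp_pos: [0.4717, -0.0624, 0.0636]
eef_rot: [-3.142, 0.0, -0.072]
contact_force: [0.7, -0.7, -2.4]
finger_gap: 0.626
finger_force: 30.0
```

Emit:
play_rows(
  increments=[
    [[0,0,0.1],0],
    [[0,0,0.1],0],
    [[0,0,0.1],0],
    [[0,0,0],0],
  ],
)

```text
t: 59.8
tcp_pos: [0.4716, -0.0624, 0.0514]
eef_rot: [-3.141, 0.001, -0.072]
contact_force: [-0.3, 0.3, -1.4]
finger_gap: 0.627
finger_force: 30.0
```

Emit:
play_rows(
  increments=[
    [[0,0,0.1],0],
    [[0,0,0.07],0],
    [[0,0,0],0],
  ],
)

```text
t: 60.1
tcp_pos: [0.472, -0.0624, 0.045]
eef_rot: [-3.142, 0.0, -0.072]
contact_force: [0.1, 0.0, -1.1]
finger_gap: 0.629
finger_force: 30.0
```

Emit:
play_rows(
  grip=0.76,
  increments=[
    [[0,0,0.02],0],
    [[0,0,0],0],
    [[0,0,0],0],
    [[0,0,0],0],
    [[0,0,-0.3],0],
    [[0,0,-0.7],0],
    [[0,0,-0.9],0],
    [[0,0,-0.9],0],
    [[0,0,-0.8],0],
    [[0,0,-0.8],0],
    [[0,0,-0.4],0],
    [[0,0,0],0],
  ],
)

```text
t: 61.3
tcp_pos: [0.4731, -0.0626, 0.2395]
eef_rot: [3.141, -0.005, -0.072]
contact_force: [0.5, 0.2, 0.2]
finger_gap: 0.76
finger_force: 0.0
```

Run:
```python
from h import *
d=grab('wrist'); n=nest(-1,-1); print(n); lid(d,n,.07)
go(.397,-.259,.235,-59.5)
```

```text
[ 0.47247931 -0.06298939]
lid px [282. 199.] rect [470.3 -63.1] [56.4 54. ] 85.9 circ 469.3 -63.4 29.6
t 61.35 tcp [ 0.4723 -0.0625  0.2378] yaw -4.13 units [-1.53  5.04  0.07] turn 13.84
```

R2 is seated. Next is the grey oblong tin at (570,364) in the first picture. The red one at (625,396) stays.

Emit:
play_rows(
  grip=1,
  increments=[
    [[-0.1,0.4,0],0],
    [[-0.2,0.7,0],0],
    [[-0.3,0.9,0],0],
    [[-0.3,0.9,0],0],
    [[-0.3,0.9,0],0],
    [[-0.2,0.8,0],0],
    [[-0.1,0.4,0],0.5],
    [[0,0,0],1],
    [[0,0,0],1],
    [[0,0,0],1],
    [[0,0,0],1],
    [[0,0,0],1],
    [[0,0,0],1],
    [[0,0,0],1],
    [[0,0,0],1],
    [[0,0,0],1],
    [[0,0,0],1],
    [[0,0,0],1],
    [[0,0,0],1],
    [[0,0,0],1],
  ],
)

```text
t: 63.35
tcp_pos: [0.397, -0.2571, 0.2352]
eef_rot: [3.141, 0.002, -1.017]
contact_force: [-0.0, 0.1, -0.2]
finger_gap: 0.998
finger_force: 0.0
```

Emit:
play_rows(
  increments=[
    [[0,0,0],0.35],
    [[0,0,0],0],
    [[0,0,0],0],
  ],
)

```text
t: 63.65
tcp_pos: [0.3975, -0.2574, 0.236]
eef_rot: [3.141, 0.001, -1.037]
contact_force: [1.0, -0.8, -0.6]
finger_gap: 0.999
finger_force: 0.0
```

Run:
```python
from h import *
d=grab('wrist'); cv2.imwrite('pics/w13.png',d['frame']); lid(d,(.397,-.259),half=60)
go(.397,-.259,.235,-59.5)
```

```text
lid px [283. 195.] rect [ 395.6 -259.1] [33.1 60.2] 30.6 circ 395.8 -258.9 33.5
t 63.7 tcp [ 0.3976 -0.2575  0.2361] yaw -59.46 units [0.02 0.03 0.03] turn 0.01
```

Run:
```python
from h import *
go(.3967,-.2603,.028,-59.4)
```

```text
t 63.7 tcp [ 0.3976 -0.2575  0.2361] yaw -59.46 units [0.05 0.05 5.2 ] turn -0.01
```

Emit:
play_rows(
  increments=[
    [[0.05,0.05,0.4],0],
    [[0,0,0.8],0],
    [[0,0,0.8],0],
    [[0,0,0.8],0],
    [[0,0,0.8],0],
    [[0,0,0.7],0],
    [[0,0,0.5],0],
    [[0,0,0.35],0],
    [[0,0,0],0],
    [[0,0,0],0],
  ],
)

```text
t: 64.7
tcp_pos: [0.3972, -0.2605, 0.0308]
eef_rot: [-3.142, -0.0, -1.039]
contact_force: [0.8, 0.0, -1.0]
finger_gap: 1.0
finger_force: 0.0
```

Emit:
play_rows(
  grip=0.1,
  increments=[
    [[0,0,0],0],
    [[0,0,0],0],
    [[0,0,0],0],
    [[0,0,0],0],
    [[0,0,0],0],
    [[0,0,0],0],
    [[0,0,0],0],
    [[0,0,0],0],
    [[0,0,0],0],
    [[0,0,0],0],
  ],
)

```text
t: 65.7
tcp_pos: [0.397, -0.2603, 0.0303]
eef_rot: [3.142, 0.0, -1.039]
contact_force: [0.7, 0.1, -0.1]
finger_gap: 0.368
finger_force: 29.9
```

Emit:
play_rows(
  increments=[
    [[0,0,-0.4],0],
    [[0,0,-0.8],0],
    [[0,0,-0.9],0],
    [[0,0,-0.9],-0.5],
    [[0,0,0],-1],
    [[0,0,0],-1],
    [[0,0,0],-1],
    [[0,0,0],-1],
    [[0,0,0],-1],
    [[0,0,0],-1],
    [[0,0,0],-1],
    [[0,0,0],-1],
    [[0,0,0],-1],
    [[0,0,0],-1],
    [[0,0,0],-1],
    [[0,0,0],-1],
    [[0,0,0],-1],
    [[0,0,0],-0.35],
    [[0,0,0],0],
  ],
)

```text
t: 67.6
tcp_pos: [0.3968, -0.2602, 0.1502]
eef_rot: [-3.141, 0.0, -0.073]
contact_force: [-0.1, -0.2, -1.5]
finger_gap: 0.371
finger_force: 29.9
```

Run:
```python
from h import *
n=nest(1,-1);go(*n,.15,-4.08)
```

```text
t 67.6 tcp [ 0.3968 -0.2602  0.1502] yaw -4.17 units [ 3.5  -5.06  0.01] turn -0.02
```

Emit:
play_rows(
  increments=[
    [[0.2,-0.3,0],0],
    [[0.5,-0.6,0],0],
    [[0.6,-0.8,0],0],
    [[0.6,-0.8,0],0],
    [[0.6,-0.8,0],0],
    [[0.5,-0.8,0],0],
    [[0.3,-0.6,0],0],
    [[0.2,-0.36,0],-0.02],
    [[0,0,0],0],
    [[0,0,0.3],0],
    [[0,0,0.7],0],
    [[0,0,0.6],0],
    [[0,0,0.3],0],
    [[0,0,0],0],
    [[0,0,0],0],
  ],
)

```text
t: 69.1
tcp_pos: [0.5512, -0.069, 0.0747]
eef_rot: [3.142, -0.0, -0.071]
contact_force: [-0.3, 0.0, -1.3]
finger_gap: 0.371
finger_force: 29.9
```

Run:
```python
from h import *
n=nest(1,-1);go(*n,.062,-4.08)
```

```text
t 69.1 tcp [ 0.5512 -0.069   0.0747] yaw -4.09 units [ 0.   -0.01  0.32] turn -0.0
```

Emit:
play_rows(
  increments=[
    [[0,-0.01,0.12],0],
    [[0,0,0.15],0],
    [[0,0,0],0],
  ],
)

```text
t: 69.4
tcp_pos: [0.5516, -0.0686, 0.0635]
eef_rot: [3.141, -0.001, -0.07]
contact_force: [0.8, -5.0, -3.2]
finger_gap: 0.37
finger_force: 30.0
```

Emit:
play_rows(
  increments=[
    [[0,0,0.1],0],
    [[0,0,0.1],0],
    [[0,0,0.1],0],
    [[0,0,0],0],
  ],
)

```text
t: 69.8
tcp_pos: [0.5517, -0.0687, 0.0515]
eef_rot: [3.141, -0.001, -0.071]
contact_force: [1.8, -6.0, -6.1]
finger_gap: 0.369
finger_force: 30.0
```

Emit:
play_rows(
  increments=[
    [[0,0,0.1],0],
    [[0,0,0.07],0],
    [[0,0,0],0],
  ],
)

```text
t: 70.1
tcp_pos: [0.5517, -0.0687, 0.0448]
eef_rot: [3.141, -0.001, -0.071]
contact_force: [1.0, -6.8, -5.4]
finger_gap: 0.373
finger_force: 30.0
```

Emit:
play_rows(
  grip=0.55,
  increments=[
    [[0,0,0.02],0],
    [[0,0,0],0],
    [[0,0,0],0],
    [[0,0,0],0],
    [[0,0,-0.3],0],
    [[0,0,-0.7],0],
    [[0,0,-0.9],0],
    [[0,0,-0.9],0],
    [[0,0,-0.8],0],
    [[0,0,-0.8],0],
    [[0,0,-0.4],0],
    [[0,0,0],0],
  ],
)

```text
t: 71.3
tcp_pos: [0.5525, -0.0683, 0.2393]
eef_rot: [3.141, -0.005, -0.071]
contact_force: [0.0, -0.4, -0.1]
finger_gap: 0.548
finger_force: 0.0
```

Run:
```python
from h import *
d=grab('wrist'); n=nest(1,-1); print(n); lid(d,n,.07)
t=grab('top'); f=t['frame']; hsv=cv2.cvtColor(cv2.GaussianBlur(f,(3,3),0),cv2.COLOR_BGR2HSV).astype(int)
m=((hsv[...,1]<33)&(hsv[...,2]>60)).astype(np.uint8)*255; m[:,:375]=0; m[:150]=0; m[320:]=0; m[:,500:]=0
m=cv2.morphologyEx(m,cv2.MORPH_OPEN,np.ones((5,5)))
for c in cv2.findContours(m,0,2)[0]:
    if cv2.contourArea(c)>100:
        P=cast(t,c.reshape(-1,2),.056)[:,:2]*1000; r=cv2.minAreaRect(P.astype(np.float32)); print(cv2.boundingRect(c),np.round(r[0],1),np.round(r[1],1),round(r[2],1))
cv2.imwrite('pics/t3.png',cv2.convertScaleAbs(cv2.resize(f[140:340,340:560],None,fx=3,fy=3),alpha=1.5))
go(.46,-.3,.235,-4.1)
```

```text
[ 0.5512791  -0.06861018]
lid px [281. 245.] rect [489.9 -64.5] [49.1 16.2] 86.0 circ 483.4 -64.1 24.6
lid px [283. 200.] rect [548.8 -69.4] [33.6 63. ] 85.2 circ 548.7 -69.3 34.4
(433, 213, 16, 18) [ 492.7 -387.2] [45.  47.6] 51.6
t 71.4 tcp [ 0.551  -0.0681  0.2361] yaw -4.05 units [-1.86  5.94  0.03] turn 0.01
```

The oblong is seated. S2 was knocked and now stands at (.493,-.387), with its edges at 51.6°.

Emit:
play_rows(
  grip=1,
  increments=[
    [[0,0.4,0],0],
    [[0,0.8,0],0],
    [[-0.1,0.9,0],0.2],
    [[-0.1,0.9,0],0],
    [[-0.1,0.9,0],0],
    [[-0.1,0.9,0],0],
    [[-0.1,0.9,0],0],
    [[-0.1,0.9,0],0],
    [[-0.1,0.8,0],0],
    [[-0.1,0.5,0],0],
    [[0,0.1,0],0.5],
    [[0,0,0],1],
    [[0,0,0],1],
    [[0,0,0],1],
    [[0,0,0],1],
    [[0,0,0],1],
    [[0,0,0],1],
    [[0,0,0],1],
    [[0,0,0],0.9],
    [[0,0,0],0],
  ],
)

```text
t: 73.4
tcp_pos: [0.4931, -0.384, 0.235]
eef_rot: [-3.142, 0.001, -0.673]
contact_force: [-0.1, 0.0, -1.1]
finger_gap: 0.998
finger_force: 0.0
```

Run:
```python
from h import *
d=grab('wrist'); lid(d,(.496,-.386)); blob(d,(.496,-.386))
go(.496,-.386,.028,-38.4)
```

```text
lid px [288. 194.] rect [ 493.5 -386.5] [46.4 44.9] 51.5 circ 494.2 -386.1 31.0
ref [ 11.  25. 212.] px [282. 200.] rect [ 493.1 -383. ] [46.5 45.1] 51.5 mean [ 0.4932 -0.3836  0.056 ]
t 73.45 tcp [ 0.4931 -0.384   0.2352] yaw -38.41 units [ 0.09 -0.01  5.18] turn -0.0
```

Run:
```python
from h import *
d=grab('wrist'); f=cv2.cvtColor(cv2.GaussianBlur(d['frame'],(3,3),0),cv2.COLOR_BGR2HSV)
u,v=proj(d,[(.4935,-.385,.056)])[0].astype(int); print(u,v)
print('col',[(c,*map(int,f[v,c])) for c in range(u-34,u+35,2)])
print('row',[(r,*map(int,f[r,u])) for r in range(v-36,v+37,2)])
lid(d,(.4935,-.385)); blob(d,(.4935,-.385))
```

```text
281 194
col [(247, 24, 37, 215), (249, 23, 39, 214), (251, 22, 39, 215), (253, 24, 36, 215), (255, 24, 36, 215), (257, 22, 39, 207), (259, 21, 41, 197), (261, 21, 39, 190), (263, 16, 33, 188), (265, 11, 26, 207), (267, 11, 25, 214), (269, 11, 26, 213), (271, 12, 24, 213), (273, 13, 21, 214), (275, 13, 23, 215), (277, 11, 24, 215), (279, 13, 25, 214), (281, 11, 25, 211), (283, 11, 27, 210), (285, 11, 26, 213), (287, 11, 25, 213), (289, 11, 25, 213), (291, 11, 27, 211), (293, 11, 24, 210), (295, 11, 26, 210), (297, 11, 26, 210), (299, 11, 25, 202), (301, 14, 28, 154), (303, 20, 37, 123), (305, 22, 39, 125), (307, 20, 38, 147), (309, 20, 41, 176), (311, 20, 41, 192), (313, 22, 41, 200), (315, 21, 41, 203)]
row [(158, 20, 40, 196), (160, 20, 41, 176), (162, 20, 42, 127), (164, 19, 39, 104), (166, 21, 38, 106), (168, 23, 32, 96), (170, 23, 14, 72), (172, 20, 11, 70), (174, 12, 23, 110), (176, 12, 26, 179), (178, 10, 26, 210), (180, 10, 25, 213), (182, 11, 25, 212), (184, 11, 26, 213), (186, 11, 25, 212), (188, 10, 25, 212), (190, 11, 25, 212), (192, 11, 24, 211), (194, 11, 25, 211), (196, 11, 27, 211), (198, 11, 26, 210), (200, 11, 26, 210), (202, 11, 27, 211), (204, 11, 27, 211), (206, 11, 26, 210), (208, 12, 27, 211), (210, 12, 25, 207), (212, 17, 32, 205), (214, 21, 40, 212), (216, 21, 41, 213), (218, 22, 39, 214), (220, 20, 41, 212), (222, 21, 41, 212), (224, 22, 38, 214), (226, 23, 39, 216), (228, 23, 38, 215), (230, 21, 41, 212)]
lid px [282. 195.] rect [ 493.8 -386.3] [45.6 44.9] 51.6 circ 493.9 -386.5 30.6
ref [ 11.  25. 212.] px [278. 201.] rect [ 493.1 -383.1] [46.5 45.1] 51.6 mean [ 0.4932 -0.3836  0.056 ]
```

Run:
```python
from h import *
d=grab('wrist'); c=cast(d,(282.2,193.7),.056)[0]; a=np.radians(-38.4); c=c[:2]+.0017*np.array([np.cos(a),np.sin(a)]); print(c)
go(*c,.028,-38.4)
```

```text
[ 0.49499081 -0.3869447 ]
t 73.55 tcp [ 0.4932 -0.3842  0.2354] yaw -38.37 units [0.08 0.03 5.19] turn 0.01
```

Emit:
play_rows(
  increments=[
    [[0.08,0.03,0.4],0],
    [[0,0,0.8],0],
    [[0,0,0.8],0],
    [[0,0,0.8],0],
    [[0,0,0.8],0],
    [[0,0,0.7],0],
    [[0,0,0.5],0],
    [[0,0,0.35],0],
    [[0,0,0],0],
    [[0,0,0],0],
  ],
)

```text
t: 74.55
tcp_pos: [0.4953, -0.3875, 0.03]
eef_rot: [3.142, -0.0, -0.671]
contact_force: [-0.6, 0.2, 0.9]
finger_gap: 1.002
finger_force: 0.0
```

Emit:
play_rows(
  grip=0.3,
  increments=[
    [[0,0,0],0],
    [[0,0,0],0],
    [[0,0,0],0],
    [[0,0,0],0],
    [[0,0,0],0],
    [[0,0,0],0],
    [[0,0,0],0],
    [[0,0,0],0],
  ],
)

```text
t: 75.35
tcp_pos: [0.4953, -0.3874, 0.0301]
eef_rot: [-3.142, -0.0, -0.671]
contact_force: [-0.8, 1.4, 4.1]
finger_gap: 0.524
finger_force: 30.0
```

Emit:
play_rows(
  increments=[
    [[0,0,-0.4],0],
    [[0,0,-0.8],0],
    [[0,0,-0.9],0],
    [[0,0,-0.9],-0.6],
    [[0,0,0],-1],
    [[0,0,0],-1],
    [[0,0,0],-1],
    [[0,0,0],-1],
    [[0,0,0],-1],
    [[0,0,0],-1],
    [[0,0,0],-1],
    [[0,0,0],-1],
    [[0,0,0],0],
    [[0,0,0],0],
  ],
)

```text
t: 76.75
tcp_pos: [0.4952, -0.3874, 0.1505]
eef_rot: [3.141, -0.0, -0.073]
contact_force: [0.5, -0.2, -1.3]
finger_gap: 0.525
finger_force: 30.0
```

Run:
```python
from h import *
n=nest(1,0);go(*n,.15,-4.08)
```

```text
t 76.75 tcp [ 0.4952 -0.3874  0.1505] yaw -4.17 units [ 8.200e-01 -1.002e+01  1.000e-02] turn -0.02
```

Emit:
play_rows(
  increments=[
    [[0,-0.4,0],0],
    [[0,-0.8,0],0],
    [[0.1,-1,0],0],
    [[0.1,-1,0],0],
    [[0.1,-1,0],0],
    [[0.1,-1,0],0],
    [[0.1,-1,0],0],
    [[0.1,-1,0],0],
    [[0.1,-1,0],0],
    [[0.1,-0.9,0],0],
    [[0.1,-0.6,0],0],
    [[0.02,-0.32,0],-0.02],
    [[0,0,0],0],
    [[0,0,0.3],0],
    [[0,0,0.7],0],
    [[0,0,0.6],0],
    [[0,0,0.3],0],
    [[0,0,0],0],
    [[0,0,0],0],
  ],
)

```text
t: 78.65
tcp_pos: [0.5604, 0.0093, 0.0742]
eef_rot: [3.142, -0.0, -0.07]
contact_force: [-0.1, 1.5, -1.0]
finger_gap: 0.526
finger_force: 30.0
```

Run:
```python
from h import *
n=nest(1,0);go(*n,.062,-4.08)
```

```text
t 78.65 tcp [0.5604 0.0093 0.0742] yaw -4.02 units [-0.09 -0.02  0.31] turn 0.02
```

Emit:
play_rows(
  increments=[
    [[-0.09,-0.02,0],0.01],
    [[0,0,0.12],0],
    [[0,0,0.15],0],
    [[0,0,0],0],
  ],
)

```text
t: 79.05
tcp_pos: [0.5569, 0.0109, 0.0628]
eef_rot: [-3.142, -0.001, -0.07]
contact_force: [1.1, 0.2, -1.9]
finger_gap: 0.526
finger_force: 30.0
```

Emit:
play_rows(
  increments=[
    [[0,0,0.1],0],
    [[0,0,0.1],0],
    [[0,0,0.1],0],
    [[0,0,0],0],
  ],
)

```text
t: 79.45
tcp_pos: [0.5569, 0.0109, 0.0507]
eef_rot: [-3.142, -0.0, -0.07]
contact_force: [4.5, 0.2, -2.9]
finger_gap: 0.526
finger_force: 30.0
```

Emit:
play_rows(
  increments=[
    [[0,0,0.1],0],
    [[0,0,0.07],0],
    [[0,0,0],0],
  ],
)

```text
t: 79.75
tcp_pos: [0.5569, 0.0109, 0.0441]
eef_rot: [-3.142, -0.0, -0.07]
contact_force: [3.7, -0.3, -3.8]
finger_gap: 0.527
finger_force: 30.0
```

Emit:
play_rows(
  grip=0.64,
  increments=[
    [[0,0,0.01],0],
    [[0,0,0],0],
    [[0,0,0],0],
    [[0,0,0],0],
    [[0,0,-0.3],0],
    [[0,0,-0.7],0],
    [[0,0,-0.9],0],
    [[0,0,-0.9],0],
    [[0,0,-0.8],0],
    [[0,0,-0.8],0],
    [[0,0,-0.4],0],
    [[0,0,0],0],
  ],
)

```text
t: 80.95
tcp_pos: [0.5579, 0.0109, 0.2392]
eef_rot: [-3.141, -0.005, -0.07]
contact_force: [0.1, 0.6, -0.5]
finger_gap: 0.641
finger_force: 0.0
```

Run:
```python
from h import *
d=grab('wrist'); n=nest(1,0); print(n); lid(d,n,.07,half=34)
go(.6205,.0007,.24,85.9)
```

```text
[0.55689989 0.0101896 ]
lid px [278. 198.] rect [554.7  10.9] [48.  47.9] 86.0 circ 554.3 10.6 31.7
t 81.0 tcp [0.5571 0.0109 0.2374] yaw -4.01 units [ 1.6   0.14 -0.06] turn -22.48
```

Emit:
play_rows(
  grip=1,
  increments=[
    [[0,0,0],-0.5],
    [[0,0,0],-1],
    [[0,0,0],-1],
    [[0,0,0],-1],
    [[0,0,0],-1],
    [[0,0,0],-1],
    [[0,0,0],-1],
    [[0,0,0],-1],
    [[0,0,0],-1],
    [[0,0,0],-1],
    [[0,0,0],-1],
    [[0,0,0],-1],
    [[0,0,0],-1],
    [[0,0,0],-1],
    [[0,0,0],-1],
    [[0,0,0],-1],
    [[0,0,0],-1],
    [[0,0,0],-1],
    [[0,0,0],-1],
    [[0,0,0],-1],
  ],
)

```text
t: 83.0
tcp_pos: [0.5559, 0.0109, 0.2346]
eef_rot: [-3.14, 0.0, 1.294]
contact_force: [-0.5, -0.6, 0.4]
finger_gap: 1.001
finger_force: 0.0
```

Emit:
play_rows(
  increments=[
    [[-0.2,-0.8,0],-1],
    [[-0.2,-0.8,0],-1],
    [[-0.4,-0.2,0],-1],
    [[0,0,0],0],
    [[0,0,0],0],
  ],
)

```text
t: 83.5
tcp_pos: [0.4806, -0.0039, 0.2355]
eef_rot: [-3.141, -0.0, 1.498]
contact_force: [-0.3, 1.0, 0.0]
finger_gap: 1.003
finger_force: 0.0
```

Run:
```python
from h import *
d=grab('wrist'); cv2.imwrite('pics/w14.png',cv2.resize(cv2.convertScaleAbs(d['frame'][50:300,170:460],alpha=1.1),None,fx=2.4,fy=2.4,interpolation=cv2.INTER_CUBIC))
go(.6205,.0007,.24,85.9)
```

```text
t 83.55 tcp [ 0.4809 -0.0037  0.2356] yaw 85.88 units [ 0.36  3.47 -0.11] turn -0.01
```

View pics/w14.png

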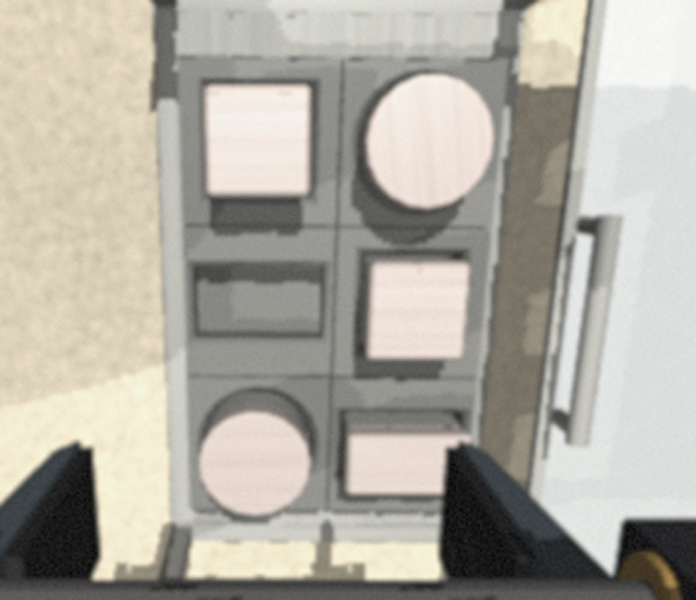

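All five tins are seated: square and round in the top row, square in the middle, round and oblong at the bottom. Only one oblong nest is empty, and the handle is at (595,330). Closing the cover next.

Emit:
play_rows(
  increments=[
    [[0.1,0.4,0],0],
    [[0.16,0.8,0],0],
    [[0.1,0.9,0],0],
    [[0,0.8,0],0],
    [[0,0.5,0.2],0],
    [[0,0.07,0.4],0],
    [[0,0,0.6],0],
    [[0,0,0.7],0],
    [[0,0,0.7],0],
    [[0,0,0.5],0],
    [[0,0,0.3],0],
    [[0,0,0.1],0],
    [[0,0,0],0],
  ],
)

```text
t: 84.85
tcp_pos: [0.62, 0.0009, 0.0956]
eef_rot: [-3.141, 0.0, 1.501]
contact_force: [-0.7, -0.6, -0.3]
finger_gap: 1.0
finger_force: 0.0
```

Emit:
play_rows(
  grip=0,
  increments=[
    [[0,0,0],0],
    [[0,0,0],0],
    [[0,0,0],0],
    [[0,0,0],0],
    [[0,0,0],0],
    [[0,0,0],0],
    [[0,0,0],0],
    [[0,0,0],0],
    [[0,0,0],0],
    [[0,0,0],0],
    [[0,0,0],0],
    [[0,0,0],0],
    [[0,0,0],0],
  ],
)

```text
t: 86.15
tcp_pos: [0.6201, 0.0008, 0.0959]
eef_rot: [3.142, -0.0, 1.501]
contact_force: [0.1, 0.7, -0.8]
finger_gap: 0.102
finger_force: 30.0
```

Emit:
play_rows(
  increments=[
    [[0,-0.1,0],0],
    [[0,-0.2,0],0],
    [[0,-0.3,0],0],
    [[0,-0.3,0],0],
    [[0,-0.3,0],0],
    [[0,-0.3,0],0],
    [[0,0,0],0],
  ],
)

```text
t: 86.85
tcp_pos: [0.5578, 0.0058, 0.0959]
eef_rot: [-3.14, -0.001, 1.501]
contact_force: [0.0, 8.7, -2.1]
finger_gap: 0.101
finger_force: 30.0
```

Emit:
play_rows(
  increments=[
    [[0.01,-0.2,0],0],
    [[0,-0.3,0],0],
    [[0.01,-0.3,0],0],
    [[0,-0.3,0],0],
    [[0.01,-0.3,0],0],
    [[0,-0.3,0],0],
    [[0,-0.3,0],0],
    [[0,-0.3,0],0],
    [[0,-0.3,0],0],
    [[0,-0.2,0],0],
    [[0,-0.1,0],0],
    [[0,-0.1,0],0],
    [[0,0,0],0],
  ],
)

```text
t: 88.15
tcp_pos: [0.4392, 0.0153, 0.0959]
eef_rot: [-3.141, -0.001, 1.5]
contact_force: [0.6, 15.4, -0.8]
finger_gap: 0.1
finger_force: 30.0
```

Emit:
play_rows(
  increments=[
    [[-0.02,-0.07,0],0],
    [[0,-0.07,0],0],
    [[0,-0.06,0],0],
    [[0,0,0],0],
  ],
)

```text
t: 88.55
tcp_pos: [0.4315, 0.0158, 0.0959]
eef_rot: [-3.141, -0.003, 1.499]
contact_force: [1.3, 28.4, -2.1]
finger_gap: 0.102
finger_force: 30.0
```

Emit:
play_rows(
  increments=[
    [[0.05,-0.03,0],0],
    [[0,-0.05,0],0],
    [[0,-0.04,0],0],
    [[0,0,0],0],
  ],
)

```text
t: 88.95
tcp_pos: [0.431, 0.0162, 0.0964]
eef_rot: [3.133, 0.0, 1.501]
contact_force: [28.6, -3.2, -35.1]
finger_gap: 0.105
finger_force: 30.0
```

The stop is reached at x = 0.431, a travel of 0.19 m from fully back. Releasing.

Emit:
play_rows(
  grip=1,
  increments=[
    [[0,0.02,0],0],
    [[0,0,0],0],
    [[0,0,0],0],
    [[0,0,0],0],
    [[0,0,0],0],
    [[0,0,-0.3],0],
    [[0,0,-0.6],0],
    [[0,0,-0.8],0],
    [[0,0,-0.9],0],
    [[0,0,-0.9],0],
    [[0,0,-0.5],0],
    [[0,0,0],0],
    [[0,0,0],0],
  ],
)

```text
t: 90.25
tcp_pos: [0.4285, 0.0166, 0.2562]
eef_rot: [3.141, -0.0, 1.501]
contact_force: [-0.5, 0.1, -0.1]
finger_gap: 1.004
finger_force: 0.0
```

Run:
```python
from h import *
go(.431,.0148)
d=grab('wrist'); f=cv2.cvtColor(d['frame'],cv2.COLOR_BGR2GRAY)
for r in (185,200,215): 
    u0=proj(d,[(.431,.0148,.108)])[0]
    print(u0.round(1),[int(x) for x in f[r,int(u0[0])-20:int(u0[0])+21:2]])
# tins through the cover
for i,j in [(-1,1),(1,1),(1,0),(-1,-1),(1,-1)]: lid(d,nest(i,j),.07,half=34)
t=grab('top'); f=t['frame'];print(proj(t,[(.329,-.367,.056),(.431,.0148,.108)]).round(0));
```

```text
t 90.25 tcp [0.4285 0.0166 0.2562] yaw 85.99 units [-0.04  0.06  0.  ] turn 0
[283.7 201.5] [167, 173, 171, 167, 169, 167, 111, 147, 128, 136, 163, 160, 137, 150, 172, 171, 171, 169, 169, 168, 168]
[283.7 201.5] [171, 170, 174, 178, 178, 165, 109, 150, 131, 137, 161, 158, 133, 154, 171, 171, 169, 168, 169, 170, 167]
[283.7 201.5] [194, 195, 195, 189, 193, 169, 129, 149, 106, 141, 162, 153, 133, 162, 173, 170, 172, 169, 172, 171, 174]
[[437. 277.]
 [308. 241.]]
```

```bash
python3 -c "
from workcell import bot
print(bot.job_done())"
```

```text
the job is handed in; nothing more can be done
None
```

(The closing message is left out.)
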